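# Get the smoothing plane out from behind the finishing supplies

## Task

Clear the glue bottle, the amber jar and the green tin out of the wooden till and stand them on the blue board, then fetch the plane from behind them and lay it lengthwise in the middle of the cork rest (either end first). Once the plane is there, stand the bottle, jar and tin back in the till, each exactly where it stood at the start. Keep everything upright and do not disturb the chisel or the tape measure.

Things in the scene. Friction and masses are not known exactly. Their poses are not given: they have to be found in the camera images.
- glue_c (a point): white glue bottle with an orange cap, standing upright, round, 48 mm across the body, 88 mm tall with a narrower neck and cap in its top third; loose, about 0.12 kg. Point at its centre, 44 mm above its underside; z up along the bottle.
- jar_c (a point): amber glass jar with a black lid, standing upright, round, 54 mm across, 75 mm tall; loose, about 0.2 kg. Point at its centre, 37.5 mm above its underside; z up along the jar.
- tin_c (a point): green painted wax tin with a steel top, standing upright, round, 54 mm across, 70 mm tall; loose, about 0.22 kg. Point at its centre, 35 mm above its underside; z up along the tin.
- plane_c (a point): wooden hand plane lying on its sole: dark walnut block 150 long (its x), 50 wide (y), 40 mm high, with a pale knob near its +x end, brass wedge and iron in the middle and pale grip at the rear, rising to 65 mm above the underside, at most 36 wide; loose, about 0.55 kg. Grasp across its width at the middle. Point: centre of the block, 20 mm above the underside; z up.
- till: fixed pale wooden till, open above and to the front (its -x): floor 180 (x) by 320 (y) mm, 10 thick; back wall 70 high, inner face at x = 92; side walls 45 high, inner faces at y = +-155. Bottle, jar and tin stand in a row along y at x about -35, about 95 apart, in any order; the plane lies along y close behind them at x about 30. Origin: middle of the floor's underside.
- board: blue painted flat board, the side area: 110 mm (its x) by 240 mm (its y), 12 mm thick, fixed, empty at the start. Room for the three in a row along its y. Origin at the centre of its underside.
- rest: plane rest, a flat cork pad in a dark wood edging: 210 mm long (its x) by 100 mm wide (its y), its top 10 mm above the bench, fixed. Origin at the centre of its underside. It and the blue board change sides from start to start.
- chisel_c (a point): bench chisel lying on the bench in front of the till, pale handle and steel blade, about 175 mm long (its x), 24 mm thick; loose, not to be disturbed. Point on its axis near the middle, 12 mm above the bench.
- tape_c (a point): yellow tape measure standing on the bench at one side, 68 x 36 x 62 mm; loose, not to be disturbed. Point at its centre, 31 mm above the bench.

How it is judged:
By the outcome, as a careful person would: the job done as asked, in the order asked, and still so for the second after the job is handed in, with the robot touching nothing.
It also fails if it takes over 139 s, if anything falls off the work surface, if the arm or the gripper's body presses on something with over 40 N, if the wrist force passes 120 N, or if a joint passes its speed limit or range.

## Robot

A 6-joint arm with a two-finger parallel gripper is mounted at the origin on the work surface. World frame = base frame: x ahead of the robot, y to its left, z up, the work surface at z = 0. Lengths are in m, angles in rad, forces in N, time in s.
With the tool pointing down it reaches from about 0.325 to 0.775 m from the base axis. Payload 5.5 kg.
Tool frame: the origin (TCP) lies where the fingers leave the gripper's body, on its centre line; the fingertips stand 80 mm ahead of it and the grasp point (between the pads) lies 61 mm ahead of it; z points along the fingers, y is the direction in which the jaws open and shut (so a half turn about z gives the same grasp; the last joint's range is limited). The gripper opens to 88 mm and grips with 3 to 60 N. Pads are 20 mm wide; open, the fingers measure 115 mm over their backs; the gripper's body (75 mm by 178 mm) begins 61 mm behind the grasp point.
Start: joints at [-1.248, 0.091, 1.231, -0, 1.82, -0.057], TCP at [0.222, -0.557, 0.303] pointing down, gripper open.
Joint ranges: [-2.87, 2.87], [-0.86, 2.18], [0.17, 2.46], [-1.51, 4.65], [0.06, 2.69], [-2.65, 2.65]. Speed limits (rad/s): [2.57, 2.57, 3.01, 3.14, 3.14, 3.14].

## Interface

Orientations are given as a unit quaternion [x, y, z, w].
In Python, from rig import * gives the robot as it stands. The module is installed in compiled form; this text tells all that it offers.
- The arm moves only by the tool jog_arm, never from a script. Its argument "deltas" is a list of rows, each an object with "twist": the turn, a rotation vector about the tool's x, y, z in rad, a list of three; "xyz": the shift along the tool's x, y, z in cm, a list of three; "claw": the finger opening in cm, from 0 to 8.78. A call has exactly 10 rows; each row shifts and turns the pose as measured when the row begins, along the tool's axes as they then stand; what a row does not reach is not made up. A row lasts 1/10 s, in which the tool goes at most 50 mm and 8.59 degrees, less where a joint would pass 70% of its speed; a pose out of reach is approached as far as the arm can. A call is refused whole if a number of a shift passes 5 or a number of a turn 0.15, either way. A call with a gripper value outside its range is refused whole. The fingers move at their own pace and stop on an object; the grip force is fixed at half the most. Time passes only in rows, so rows that do not move let the fingers close, or fill a call up. It gives the time, the measured TCP pose, the force and the opening at its end, in the units of the state.
- read_state(): the state, without advancing time (a new reading comes with each control period).
- get_image(name): name is "side" or "top"; returns (picture, depth): 420x560x3 uint8, blue, green, red; 420x560 float32, m along the optical axis (not along the pixel's ray), 0 where there is no reading.
- camera_params(name): a dict with "K" (3x3 intrinsics, pixels), "xyz" and "attitude" of the camera in the world. Camera axes: x right, y down, z forward; pixel columns grow to the right and rows downward; lengths in m; the calibration is good to about 2 mm. A picture is of the moment at which its call begins. camera_params takes no time and is no camera call.
- job_done(): hands the job in, once; it reports no verdict.
The state is a dict: "clock": time; "joint_positions": joint angles; "joint_velocities": joint speeds; "effort": joint torques, N m; "position": TCP position; "tcp_rot": TCP orientation; "ft_force": force on the tool from outside, world axes, zero at the start; "torque": the same for the moment, N m; "gripper_width": finger opening in m.
Only numpy, scipy, OpenCV 4.12 (cv2) and the standard library are available. Lean on these libraries where they do the work, as an engineer would, in place of code of your own. Each camera call takes 0.05 s, during which the arm holds its last target.

## Working session

There is one attempt and no reset: what is moved stays moved. The work goes in short steps, Python scripts to look and compute and a tool call to move; the robot and the scene stay as the last step left them, time stands still between calls to the robot, and variables do not carry over. Pictures are saved under pics/ and viewed, and the job is handed in when it is done.

Besides the shell and the picture viewer there is one more tool, called in YAML: its name, and indented under it one key for each argument. jog_arm: Moves the arm, as the interface text tells. Its arguments: {"type":"object","properties":{"deltas":{"type":"array","items":{"type":"object","properties":{"twist":{"type":"array","items":{"type":"number"}},"xyz":{"type":"array","items":{"type":"number"}},"claw":{"type":"number"}}}}},"required":["deltas"]}

```bash
mkdir -p pics; python3 - <<'E'
from rig import *
import cv2,numpy as np
for n in("top","side"):
    im,d=get_image(n); p=camera_params(n); print(n,p)
    cv2.imwrite(f"pics/{n}0.png",im); np.save(f"{n}0.npy",d)
print(read_state())
E
```

```text
top {'K': array([[386.61289349,   0.        , 282.87252559],
       [  0.        , 386.61289349, 207.60735686],
       [  0.        ,   0.        ,   1.        ]]), 'xyz': array([ 0.36148835, -0.00768636,  0.94581647]), 'attitude': array([-0.6941652 ,  0.71356391, -0.06505147,  0.0687715 ])}
side {'K': array([[461.90298895,   0.        , 274.0907309 ],
       [  0.        , 461.90298895, 213.38527708],
       [  0.        ,   0.        ,   1.        ]]), 'xyz': array([ 0.42249629, -0.89839051,  0.6002689 ]), 'attitude': array([ 0.86488744, -0.07274448,  0.02788725, -0.49588332])}
{'clock': 0.1, 'joint_positions': array([-1.24771295e+00,  9.17893769e-02,  1.23177007e+00, -1.14287612e-05,
        1.81978171e+00, -5.67090675e-02]), 'joint_velocities': array([ 0.00323006, -0.00017346, -0.00138938,  0.00097604, -0.00020667,
        0.0012622 ]), 'effort': array([ 3.24807130e-03, -4.47855663e+01, -4.07571459e+01,  7.01756193e-02,
        2.84543593e-02, -1.01115581e-04]), 'position': array([ 0.22238808, -0.55713206,  0.30161375]), 'tcp_rot': array([ 9.82023719e-01,  1.88755532e-01, -1.21585302e-04, -8.65772073e-04]), 'ft_force': array([0.42655343, 0.26185407, 0.59329523]), 'torque': array([ 0.0082363 ,  0.0169127 , -0.03565114]), 'gripper_width': 0.08769256510503827}
```

View pics/top0.png

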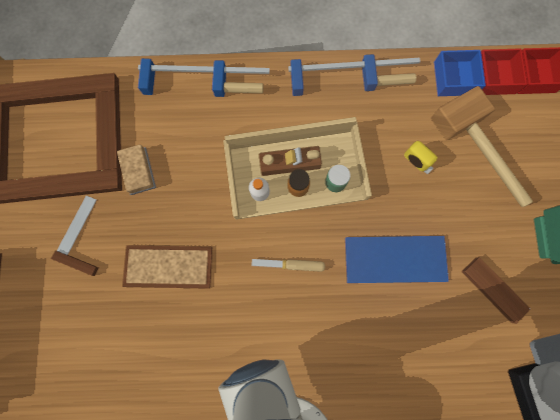

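View pics/side0.png

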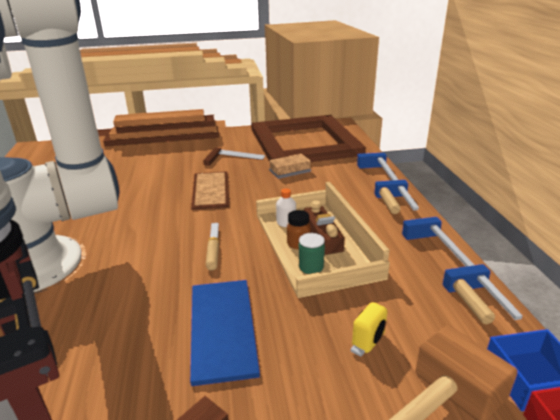

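The top picture shows the till at about (297,168), holding the glue bottle at (259,187), the jar at (299,182) and the tin at (338,178). The plane is at (290,160). The board is at (396,259), the rest at (168,266), the chisel at (288,265) and the tape at (421,156). Next I measure positions from depth.

```bash
cat > h.py <<'E'
import numpy as np,cv2
from scipy.spatial.transform import Rotation as R
from rig import *
def cloud(n,d):
    p=camera_params(n);K=p['K'];v,u=np.mgrid[0:d.shape[0],0:d.shape[1]]
    c=np.stack([(u-K[0,2])/K[0,0]*d,(v-K[1,2])/K[1,1]*d,d],-1)
    w=c@R.from_quat(p['attitude']).as_matrix().T+p['xyz']
    w[d<=0]=np.nan
    return w
def proj(n,P):
    p=camera_params(n);c=(np.atleast_2d(P)-p['xyz'])@R.from_quat(p['attitude']).as_matrix()
    q=c@p['K'].T;return q[:,:2]/q[:,2:]
E
python3 - <<'E'
from h import *
im=cv2.imread('pics/top0.png');d=np.load('top0.npy');w=cloud('top',d)
np.set_printoptions(precision=4,suppress=True)
for n,(u,v) in dict(glue=(259,184),jar=(299,177),tin=(339,172),knob=(267,160),grip=(312,155),board=(396,259),rest=(168,266),bench=(230,330),floor=(240,200),tape=(424,152),chis=(305,266)).items(): print(n,w[v,u])
def crop(n,im,x0,y0,x1,y1,s):
    cv2.imwrite(f'pics/{n}.png',cv2.resize(im[y0:y1,x0:x1],None,fx=s,fy=s,interpolation=cv2.INTER_CUBIC))
crop('c_till',im,215,110,380,225,4.8)
crop('c_mid',im,110,220,460,300,2.2)
# rects by colour
hsv=cv2.cvtColor(im,cv2.COLOR_BGR2HSV)
m=cv2.inRange(hsv,(105,120,60),(125,255,255));m[:225]=0;m[300:]=0;m[:,:330]=0;m[:,460:]=0
def rect(m,z0,z1):
    P=w[(m>0)&(w[...,2]>z0)&(w[...,2]<z1)];r=cv2.minAreaRect((P[:,:2]*1000).astype(np.float32));print(r,P[:,2].mean(),len(P))
rect(m,.005,.02)
m=np.zeros(d.shape,np.uint8);m[238:295,115:220]=1;rect(m,.006,.02)
m=np.zeros(d.shape,np.uint8);m[252:278,245:332]=1;rect(m,.006,.03)
m=np.zeros(d.shape,np.uint8);m[135:180,398:445]=1;rect(m,.03,.07)
def circ(u,v,r,z0,z1):
    m=np.zeros(d.shape,np.uint8);cv2.circle(m,(u,v),r,1,-1);P=w[(m>0)&(w[...,2]>z0)&(w[...,2]<z1)];print(cv2.minEnclosingCircle((P[:,:2]*1000).astype(np.float32)),P[:,:2].mean(0),np.nanmax(P[:,2]),len(P))
circ(339,174,16,.07,.09);circ(299,177,14,.077,.1);circ(259,184,9,.088,.12)
E
```

```text
glue [0.5801 0.0471 0.0978]
jar [ 0.5974 -0.0444  0.0848]
tin [ 0.6083 -0.1379  0.079 ]
knob [0.645  0.0291 0.0705]
grip [ 0.6551 -0.0778  0.0676]
board [ 0.4079 -0.2728  0.0106]
rest [0.4064 0.2754 0.0064]
bench [0.2538 0.1268 0.0011]
floor [0.5632 0.1004 0.0102]
tape [ 0.6567 -0.3457  0.0618]
chis [ 0.3968 -0.0537  0.0232]
((408.21575927734375, -273.0235595703125), (238.0118408203125, 107.37950897216797), 89.27139282226562) 0.01151994087928258 4456
((406.0448913574219, 278.0414123535156), (210.64503479003906, 100.0182876586914), 87.53951263427734) 0.009454227230703126 3502
((403.1683654785156, -12.579315185546875), (174.2288055419922, 23.978008270263672), 84.89991760253906) 0.01903958181533412 631
((657.272216796875, -345.132080078125), (66.72964477539062, 40.84391403198242), 43.158790588378906) 0.05520799599883989 513
((601.8296508789062, -136.4778594970703), 25.7901668548584) [ 0.6013 -0.1357] 0.08380201641368179 373
((593.8729248046875, -43.17829513549805), 24.06563949584961) [ 0.5929 -0.043 ] 0.08908929967294243 341
((582.1766357421875, 51.98445510864258), 11.454215049743652) [0.5814 0.0514] 0.10216618913778985 85
```

```bash
sleep 1
```

```text
(no output)
```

View pics/c_till.png

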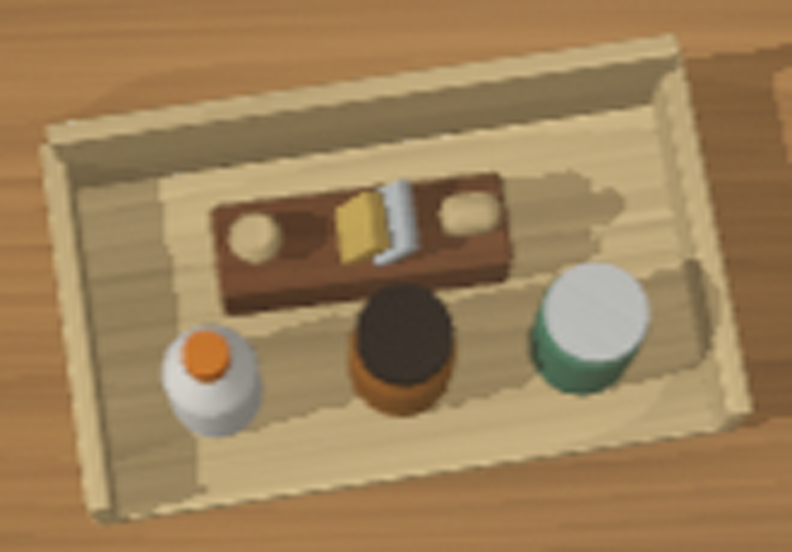

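View pics/c_mid.png

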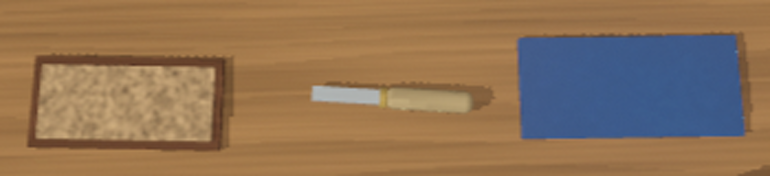

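```bash
cat >> h.py <<'E'
def ray(n,u,v,z):
    p=camera_params(n);K=p['K'];r=R.from_quat(p['attitude']).as_matrix()@np.array([(u-K[0,2])/K[0,0],(v-K[1,2])/K[1,1],1])
    return p['xyz']+r*(z-p['xyz'][2])/r[2]
np.set_printoptions(precision=4,suppress=True)
E
python3 - <<'E'
from h import *
im=cv2.imread('pics/side0.png');d=np.load('side0.npy')
c=lambda u,v:(215+u/4.8,110+v/4.8)
print('tin',ray('top',*c(596,312),.08));print('jar',ray('top',*c(404,333),.085));print('glue',ray('top',*c(207,355),.098))
q=[ray('top',*c(*a),.05) for a in((212,208),(498,176),(510,268),(225,298))]
print('plane',np.mean(q,0),q)
print('planeknob',ray('top',*c(255,235),.075),ray('top',*c(470,212),.073))
for a in((97,515),(745,415)): print('till front rim',ray('top',*c(*a),.045))
for a in((45,128),(672,38),(680,55),(55,147)): print('till back rim',ray('top',*c(*a),.07))
cv2.imwrite('pics/c_side.png',cv2.resize(im[180:295,250:395],None,fx=5.2,fy=5.2,interpolation=cv2.INTER_CUBIC))
E
```

```text
tin [ 0.6008 -0.1377  0.08  ]
jar [ 0.5917 -0.0446  0.085 ]
glue [0.5802 0.0491 0.098 ]
plane [ 0.6514 -0.0264  0.05  ] [array([0.669 , 0.0486, 0.05  ]), array([ 0.6817, -0.0965,  0.05  ]), array([ 0.6331, -0.1004,  0.05  ]), array([0.6217, 0.0428, 0.05  ])]
planeknob [0.646  0.0262 0.075 ] [ 0.6553 -0.0797  0.073 ]
till front rim [0.5142 0.108  0.045 ]
till front rim [ 0.5555 -0.2139  0.045 ]
till back rim [0.7064 0.13   0.07  ]
till back rim [ 0.7447 -0.185   0.07  ]
till back rim [ 0.7355 -0.1885  0.07  ]
till back rim [0.6962 0.125  0.07  ]
```

View pics/c_side.png

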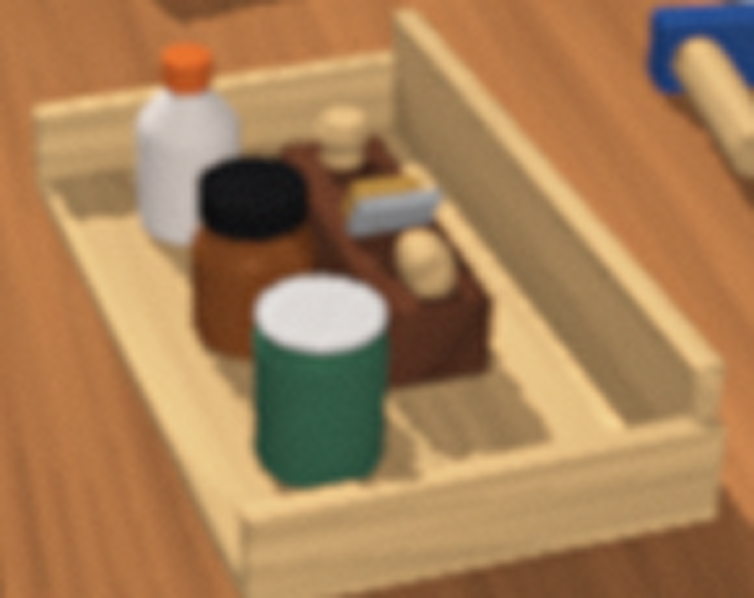

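```bash
python3 - <<'E'
from h import *
c=lambda u,v:(250+u/5.2,180+v/5.2)
print('tin',ray('side',*c(321,313),.08));print('jar',ray('side',*c(253,178),.085));print('glue',ray('side',*c(187,55),.098))
d=np.load('side0.npy');w=cloud('side',d)
for u,v in((311,240),(299,213),(286,190),(225,330),(211,189)): print(w[v,u])
# cylinder sides from side view: fit circle to points at heights
from scipy.optimize import least_squares
wt=cloud('top',np.load('top0.npy'))
for nm,c0,r,zs in(('tin',(.601,-.137),.027,(.03,.074)),('jar',(.592,-.0445),.027,(.02,.055)),('glue',(.580,.049),.024,(.02,.055))):
  for cam,W in(('side',w),('top',wt)):
    P=W.reshape(-1,3);P=P[(np.hypot(P[:,0]-c0[0],P[:,1]-c0[1])<r+.008)&(P[:,2]>zs[0])&(P[:,2]<zs[1])]
    if len(P)<20: print(nm,cam,len(P));continue
    s=least_squares(lambda x:np.hypot(P[:,0]-x[0],P[:,1]-x[1])-r,c0,loss='soft_l1',f_scale=.002)
    print(nm,cam,s.x,len(P),np.abs(s.fun).mean())
E
```

```text
tin [ 0.6043 -0.1418  0.08  ]
jar [ 0.5972 -0.0442  0.085 ]
glue [0.5853 0.0466 0.098 ]
[ 0.6031 -0.1403  0.0796]
[ 0.5989 -0.0395  0.0852]
[0.586  0.0498 0.0978]
[ 0.4148 -0.2915  0.0119]
[0.4104 0.2659 0.0085]
tin side [ 0.605  -0.1381] 490 0.0010998252908684964
tin top [ 0.6035 -0.1368] 145 0.0007618605254606681
jar side [ 0.5968 -0.0451] 204 0.0010531458250745654
jar top [ 0.5945 -0.0431] 85 0.00037542858076785576
glue side [0.5858 0.0498] 158 0.0011944586553915787
glue top [0.5833 0.0521] 60 0.0002690340388432279
```

```bash
cat >> h.py <<'E'
def plan(wps,cur=None):
    """wps: (x,y,z,yaw,nrows); prints rows (tool frame cm, twist rad)"""
    s=read_state();p=np.array(s['position']);q=R.from_quat(s['tcp_rot']);k=0
    for x,y,z,th,n in wps:
        T=np.array([x,y,z]);qt=R.from_quat([np.cos(th/2),np.sin(th/2),0,0])
        dr=(q.inv()*qt).as_rotvec()
        for i in range(n):
            dp=q.as_matrix().T@(T-p)/(n)
            k+=1
            # step i
            step=(T-p)/(n-i); d=q.as_matrix().T@step*100
            t=dr/n
            print(k,'xyz',[round(a,2)+0. for a in d],'tw',[round(a,3)+0. for a in t],'' if abs(t).max()<.15 and abs(d).max()<=5 else 'TOO BIG')
            p=p+step;q=q*R.from_rotvec(t)
def st():
    s=read_state();q=R.from_quat(s['tcp_rot']).as_matrix()
    print('t',round(s['clock'],2),'pos',s['position'],'yaw',round(np.arctan2(q[1,0],q[0,0]),4),'tilt',q[:2,2],'F',s['ft_force'],'g',round(s['gripper_width'],4),'q',s['joint_positions'])
E
python3 - <<'E'
from h import *
im=cv2.imread('pics/side0.png');hsv=cv2.cvtColor(im,cv2.COLOR_BGR2HSV);w=cloud('side',np.load('side0.npy'))
m=cv2.inRange(hsv,(105,120,60),(125,255,255));m[:270]=0;m[400:]=0;m[:,:180]=0;m[:,265:]=0
P=w[(m>0)&(w[...,2]>.005)&(w[...,2]<.02)];print(cv2.minAreaRect((P[:,:2]*1000).astype(np.float32)))
m[:]=0;m[165:215,185:235]=1
P=w[(m>0)&(w[...,2]>.005)&(w[...,2]<.02)];print(cv2.minAreaRect((P[:,:2]*1000).astype(np.float32)))
plan([(.6035,-.138,.2,.115,13),(.6035,-.138,.111,.115,4)])
E
```

```text
((410.2289123535156, -276.151611328125), (240.8021697998047, 107.01841735839844), 89.00218200683594)
((409.2447204589844, 275.26702880859375), (216.61495971679688, 100.13304901123047), 87.3333511352539)
1 xyz [np.float64(3.92), np.float64(-1.91), np.float64(0.79)] tw [np.float64(0.0), np.float64(0.0), np.float64(0.02)] 
2 xyz [np.float64(3.88), np.float64(-1.99), np.float64(0.79)] tw [np.float64(0.0), np.float64(0.0), np.float64(0.02)] 
3 xyz [np.float64(3.84), np.float64(-2.06), np.float64(0.78)] tw [np.float64(0.0), np.float64(0.0), np.float64(0.02)] 
4 xyz [np.float64(3.79), np.float64(-2.14), np.float64(0.78)] tw [np.float64(0.0), np.float64(0.0), np.float64(0.02)] 
5 xyz [np.float64(3.75), np.float64(-2.22), np.float64(0.78)] tw [np.float64(0.0), np.float64(0.0), np.float64(0.02)] 
6 xyz [np.float64(3.7), np.float64(-2.3), np.float64(0.78)] tw [np.float64(0.0), np.float64(0.0), np.float64(0.02)] 
7 xyz [np.float64(3.66), np.float64(-2.37), np.float64(0.78)] tw [np.float64(0.0), np.float64(0.0), np.float64(0.02)] 
8 xyz [np.float64(3.61), np.float64(-2.44), np.float64(0.78)] tw [
[... 411 characters left out ...]
12 xyz [np.float64(3.4), np.float64(-2.73), np.float64(0.78)] tw [np.float64(0.0), np.float64(0.0), np.float64(0.02)] 
13 xyz [np.float64(3.34), np.float64(-2.8), np.float64(0.78)] tw [np.float64(0.0), np.float64(0.0), np.float64(0.02)] 
14 xyz [np.float64(0.0), np.float64(0.0), np.float64(2.23)] tw [np.float64(0.0), np.float64(0.0), np.float64(0.0)] 
15 xyz [np.float64(0.0), np.float64(0.0), np.float64(2.23)] tw [np.float64(0.0), np.float64(0.0), np.float64(0.0)] 
16 xyz [np.float64(0.0), np.float64(0.0), np.float64(2.23)] tw [np.float64(0.0), np.float64(0.0), np.float64(0.0)] 
17 xyz [np.float64(0.0), np.float64(0.0), np.float64(2.23)] tw [np.float64(0.0), np.float64(0.0), np.float64(0.0)]
```

jog_arm:
  deltas:
    - {"xyz":[3.9,-1.9,0.5],"twist":[0,0,0.02],"claw":7}
    - {"xyz":[3.9,-2.0,0.5],"twist":[0,0,0.02],"claw":7}
    - {"xyz":[3.8,-2.1,0.5],"twist":[0,0,0.02],"claw":7}
    - {"xyz":[3.8,-2.1,0.5],"twist":[0,0,0.02],"claw":7}
    - {"xyz":[3.8,-2.2,0.5],"twist":[0,0,0.02],"claw":7}
    - {"xyz":[3.7,-2.3,0.5],"twist":[0,0,0.02],"claw":7}
    - {"xyz":[3.7,-2.4,0.5],"twist":[0,0,0.02],"claw":7}
    - {"xyz":[3.6,-2.4,0.5],"twist":[0,0,0.02],"claw":7}
    - {"xyz":[3.6,-2.5,0.5],"twist":[0,0,0.02],"claw":7}
    - {"xyz":[3.5,-2.6,0.5],"twist":[0,0,0.02],"claw":7}

```text
clock: 1.1
position: [0.5235, -0.2275, 0.244]
tcp_rot: [0.997, 0.08, -0.003, -0.004]
ft_force: [1.1, -0.7, 0.0]
gripper_width: 0.0698
```

```bash
python3 - <<'E'
s=open('h.py').read()
s=s.replace("print(k,'xyz',[round(a,2)+0. for a in d],'tw',[round(a,3)+0. for a in t],","print(k,*['%.2f'%a for a in d],'|',*['%.3f'%a for a in t],")
open('h.py','w').write(s)
E
python3 -c "
from h import *
st();plan([(.6035,-.138,.2,.115,5),(.6035,-.138,.15,.115,3)])"
```

```text
t 1.1 pos [ 0.5235 -0.2275  0.244 ] yaw 0.1605 tilt [-0.0066  0.0066] F [ 1.0518 -0.6861  0.0271] g 0.0698 q [-0.4709  0.0147  1.4133  0.0029  1.7225  0.9398]
1 1.87 -1.50 0.88 | -0.001 0.001 0.009 
2 1.86 -1.52 0.88 | -0.001 0.001 0.009 
3 1.84 -1.54 0.88 | -0.001 0.001 0.009 
4 1.83 -1.56 0.88 | -0.001 0.001 0.009 
5 1.81 -1.58 0.88 | -0.001 0.001 0.009 
6 0.00 0.00 1.67 | -0.000 0.000 -0.000 
7 0.00 0.00 1.67 | -0.000 0.000 -0.000 
8 0.00 0.00 1.67 | -0.000 0.000 -0.000
```

jog_arm:
  deltas:
    - {"xyz":[1.9,-1.5,0.9],"twist":[-0.001,0.001,0.009],"claw":7}
    - {"xyz":[1.9,-1.5,0.9],"twist":[-0.001,0.001,0.009],"claw":7}
    - {"xyz":[1.8,-1.5,0.9],"twist":[-0.001,0.001,0.009],"claw":7}
    - {"xyz":[1.8,-1.6,0.9],"twist":[-0.001,0.001,0.009],"claw":7}
    - {"xyz":[1.8,-1.6,0.9],"twist":[-0.001,0.001,0.009],"claw":7}
    - {"xyz":[0,0,1.2],"twist":[0,0,0],"claw":7}
    - {"xyz":[0,0,0],"twist":[0,0,0],"claw":7}

```text
validation failed for argument at $.de...
```

```bash
python3 -c "
from h import *
st();plan([(.6035,-.138,.185,.115,1),(.6035,-.138,.111,.115,4)])"
```

```text
t 1.1 pos [ 0.5235 -0.2275  0.244 ] yaw 0.1605 tilt [-0.0066  0.0066] F [ 1.0518 -0.6861  0.0271] g 0.0698 q [-0.4709  0.0147  1.4133  0.0029  1.7225  0.9398]
1 9.36 -7.51 5.91 | -0.007 0.006 0.045 TOO BIG
2 0.00 0.00 1.85 | -0.000 0.000 -0.000 
3 0.00 0.00 1.85 | -0.000 0.000 -0.000 
4 0.00 0.00 1.85 | -0.000 0.000 -0.000 
5 0.00 0.00 1.85 | -0.000 0.000 -0.000
```

Exactly 10 rows are needed.

jog_arm:
  deltas:
    - {"xyz":[1.9,-1.5,0.9],"twist":[-0.001,0.001,0.009],"claw":7}
    - {"xyz":[1.9,-1.5,0.9],"twist":[-0.001,0.001,0.009],"claw":7}
    - {"xyz":[1.8,-1.5,0.9],"twist":[-0.001,0.001,0.009],"claw":7}
    - {"xyz":[1.8,-1.6,0.9],"twist":[-0.001,0.001,0.009],"claw":7}
    - {"xyz":[1.8,-1.6,0.9],"twist":[-0.001,0.001,0.009],"claw":7}
    - {"xyz":[0,0,1],"twist":[0,0,0],"claw":7}
    - {"xyz":[0,0,0],"twist":[0,0,0],"claw":7}
    - {"xyz":[0,0,0],"twist":[0,0,0],"claw":7}
    - {"xyz":[0,0,0],"twist":[0,0,0],"claw":7}
    - {"xyz":[0,0,0],"twist":[0,0,0],"claw":7}

```text
clock: 2.1
position: [0.6064, -0.1294, 0.1815]
tcp_rot: [0.998, 0.06, -0.004, -0.003]
ft_force: [0.5, -0.2, 0.1]
gripper_width: 0.0703
```

```bash
python3 -c "
from h import *
st();plan([(.6035,-.138,.13,.115,4),(.6035,-.138,.111,.115,2)])
im,d=get_image('side');cv2.imwrite('pics/s1.png',cv2.resize(im[130:310,220:420],None,fx=4,fy=3.3))"
```

```text
t 2.1 pos [ 0.6064 -0.1294  0.1815] yaw 0.12 tilt [-0.0093  0.0051] F [ 0.4729 -0.2021  0.0861] g 0.0703 q [-0.2661  0.1614  1.3687  0.0024  1.6217  1.1848]
1 -0.09 0.21 1.29 | -0.002 0.002 0.001 
2 -0.09 0.21 1.29 | -0.002 0.002 0.001 
3 -0.09 0.21 1.29 | -0.002 0.002 0.001 
4 -0.09 0.21 1.29 | -0.002 0.002 0.001 
5 -0.00 -0.00 0.95 | 0.000 -0.000 -0.000 
6 -0.00 -0.00 0.95 | 0.000 -0.000 -0.000
```

View pics/s1.png

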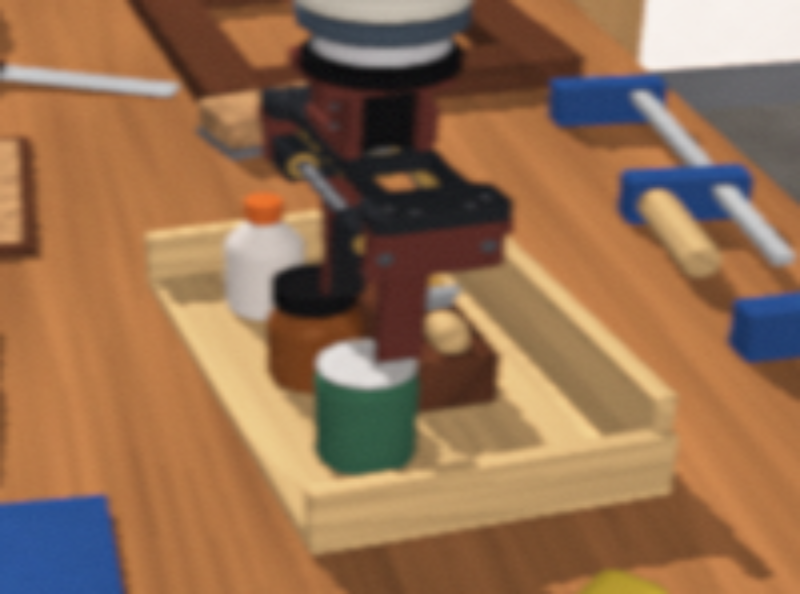

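jog_arm:
  deltas:
    - {"xyz":[-0.1,0.3,0.8],"twist":[-0.003,0.004,0],"claw":7}
    - {"xyz":[-0.1,0.3,0.8],"twist":[-0.003,0.004,0],"claw":7}
    - {"xyz":[-0.1,0.2,0.8],"twist":[0,0,0],"claw":7}
    - {"xyz":[0,0,0.8],"twist":[0,0,0],"claw":7}
    - {"xyz":[0,0,0.8],"twist":[0,0,0],"claw":7}
    - {"xyz":[0,0,0.8],"twist":[0,0,0],"claw":7}
    - {"xyz":[0,0,0],"twist":[0,0,0],"claw":7}
    - {"xyz":[0,0,0],"twist":[0,0,0],"claw":7}
    - {"xyz":[0,0,0],"twist":[0,0,0],"claw":7}
    - {"xyz":[0,0,0],"twist":[0,0,0],"claw":7}

```text
clock: 3.15
position: [0.6036, -0.1394, 0.1294]
tcp_rot: [0.998, 0.059, 0.0, 0.0]
ft_force: [-0.7, 0.1, -1.1]
gripper_width: 0.0699
```

```bash
python3 -c "
from h import *
st();plan([(.6035,-.138,.111,.115,3)])"
```

```text
t 3.15 pos [ 0.6036 -0.1394  0.1294] yaw 0.1184 tilt [ 0.0004 -0.0006] F [-0.674   0.1346 -1.0955] g 0.0699 q [-0.2817  0.1769  1.4449 -0.0005  1.5192  1.1706]
1 0.00 -0.05 0.61 | 0.000 -0.000 0.001 
2 0.00 -0.05 0.61 | 0.000 -0.000 0.001 
3 0.00 -0.05 0.61 | 0.000 -0.000 0.001
```

jog_arm:
  deltas:
    - {"xyz":[0,-0.05,0.6],"twist":[0,0,0],"claw":7}
    - {"xyz":[0,-0.05,0.6],"twist":[0,0,0],"claw":7}
    - {"xyz":[0,-0.05,0.5],"twist":[0,0,0],"claw":7}
    - {"xyz":[0,0,0],"twist":[0,0,0],"claw":7}
    - {"xyz":[0,0,0],"twist":[0,0,0],"claw":6.2}
    - {"xyz":[0,0,0],"twist":[0,0,0],"claw":5.6}
    - {"xyz":[0,0,0],"twist":[0,0,0],"claw":5.2}
    - {"xyz":[0,0,0],"twist":[0,0,0],"claw":5}
    - {"xyz":[0,0,0],"twist":[0,0,0],"claw":4.5}
    - {"xyz":[0,0,0],"twist":[0,0,0],"claw":4.5}

```text
clock: 4.15
position: [0.6037, -0.1378, 0.1116]
tcp_rot: [0.998, 0.059, 0.001, 0.001]
ft_force: [0.0, -0.7, -0.9]
gripper_width: 0.0533
```

```bash
python3 -c "
from h import *
st();plan([(.6035,-.138,.175,.115,3),(.41,-.3545,.175,.03,8)])"
```

```text
t 4.15 pos [ 0.6037 -0.1378  0.1116] yaw 0.1186 tilt [ 0.0015 -0.0009] F [ 0.0169 -0.6725 -0.8543] g 0.0533 q [-0.2791  0.1867  1.4662 -0.0005  1.4869  1.173 ]
1 -0.00 0.01 -2.11 | 0.000 -0.000 0.001 
2 -0.01 0.01 -2.11 | 0.000 -0.000 0.001 
3 -0.01 0.01 -2.11 | 0.000 -0.000 0.001 
4 -2.71 2.41 -0.00 | -0.000 -0.000 0.011 
5 -2.69 2.44 -0.00 | -0.000 -0.000 0.011 
6 -2.66 2.47 -0.00 | -0.000 -0.000 0.011 
7 -2.64 2.50 -0.00 | -0.000 -0.000 0.011 
8 -2.61 2.52 -0.00 | -0.000 -0.000 0.011 
9 -2.58 2.55 -0.00 | -0.000 -0.000 0.011 
10 -2.55 2.58 -0.00 | -0.000 -0.000 0.011 
11 -2.53 2.61 -0.00 | -0.000 -0.000 0.011
```

jog_arm:
  deltas:
    - {"xyz":[0,0,-1],"twist":[0,0,0],"claw":4.5}
    - {"xyz":[0,0,-2.5],"twist":[0,0,0],"claw":4.5}
    - {"xyz":[0,0,-2.5],"twist":[0,0,0],"claw":4.5}
    - {"xyz":[-2,1.8,-0.5],"twist":[0,0,0],"claw":4.5}
    - {"xyz":[-3,2.7,0],"twist":[0,0,0],"claw":4.5}
    - {"xyz":[-3.2,2.9,0],"twist":[0,0,0],"claw":4.5}
    - {"xyz":[-3.2,2.9,0],"twist":[0,0,0],"claw":4.5}
    - {"xyz":[-3.2,2.9,0],"twist":[0,0,0],"claw":4.5}
    - {"xyz":[-2.5,2.3,0],"twist":[0,0,0],"claw":4.5}
    - {"xyz":[-1.2,1.1,0],"twist":[0,0,0],"claw":4.5}

```text
clock: 5.15
position: [0.4369, -0.3281, 0.1832]
tcp_rot: [0.998, 0.063, 0.001, 0.001]
ft_force: [1.5, -0.5, -2.6]
gripper_width: 0.0528
```

```bash
python3 -c "
from h import *
st();plan([(.409,-.3545,.1446,.1186,4),(.409,-.3545,.1146,.1186,3)])"
```

```text
t 5.15 pos [ 0.4369 -0.3281  0.1832] yaw 0.1254 tilt [ 0.0012 -0.0021] F [ 1.5223 -0.4654 -2.6049] g 0.0528 q [-0.706  -0.0454  1.5804 -0.0009  1.6044  0.7394]
1 -0.77 0.57 0.97 | 0.001 -0.000 0.002 
2 -0.77 0.57 0.97 | 0.001 -0.000 0.002 
3 -0.77 0.57 0.97 | 0.001 -0.000 0.002 
4 -0.77 0.57 0.97 | 0.001 -0.000 0.002 
5 0.00 -0.00 1.00 | 0.000 0.000 -0.000 
6 0.00 -0.00 1.00 | 0.000 0.000 -0.000 
7 0.00 -0.00 1.00 | 0.000 0.000 -0.000
```

jog_arm:
  deltas:
    - {"xyz":[-0.8,0.6,0.5],"twist":[0,0,0.002],"claw":4.5}
    - {"xyz":[-0.8,0.6,1],"twist":[0,0,0.002],"claw":4.5}
    - {"xyz":[-0.7,0.5,1],"twist":[0,0,0.002],"claw":4.5}
    - {"xyz":[-0.4,0.3,1],"twist":[0,0,0],"claw":4.5}
    - {"xyz":[0,0,1],"twist":[0,0,0],"claw":4.5}
    - {"xyz":[0,0,1],"twist":[0,0,0],"claw":4.5}
    - {"xyz":[0,0,0.6],"twist":[0,0,0],"claw":4.5}
    - {"xyz":[0,0,0],"twist":[0,0,0],"claw":4.5}
    - {"xyz":[0,0,0],"twist":[0,0,0],"claw":4.5}
    - {"xyz":[0,0,0],"twist":[0,0,0],"claw":4.5}

```text
clock: 6.15
position: [0.4113, -0.351, 0.1158]
tcp_rot: [0.998, 0.06, -0.0, -0.001]
ft_force: [-0.2, 0.0, -1.9]
gripper_width: 0.0536
```

```bash
python3 -c "
from h import *
st();plan([(.409,-.3545,.1136,.1186,1)])"
```

```text
t 6.15 pos [ 0.4113 -0.351   0.1158] yaw 0.1203 tilt [-0.0003  0.0011] F [-0.2098  0.0107 -1.9367] g 0.0536 q [-0.7696 -0.0221  1.6789  0.0006  1.4857  0.6809]
1 -0.27 0.32 0.22 | -0.001 0.000 0.002
```

jog_arm:
  deltas:
    - {"xyz":[-0.2,0.3,0.1],"twist":[0,0,0],"claw":4.5}
    - {"xyz":[0,0,0.1],"twist":[0,0,0],"claw":4.5}
    - {"xyz":[0,0,0],"twist":[0,0,0],"claw":4.5}
    - {"xyz":[0,0,0],"twist":[0,0,0],"claw":5.5}
    - {"xyz":[0,0,0],"twist":[0,0,0],"claw":6}
    - {"xyz":[0,0,0],"twist":[0,0,0],"claw":6.4}
    - {"xyz":[0,0,0],"twist":[0,0,0],"claw":6.4}
    - {"xyz":[0,0,0],"twist":[0,0,0],"claw":6.4}
    - {"xyz":[0,0,0],"twist":[0,0,0],"claw":6.4}
    - {"xyz":[0,0,0],"twist":[0,0,0],"claw":6.4}

```text
clock: 7.15
position: [0.4111, -0.3559, 0.118]
tcp_rot: [0.998, 0.06, 0.003, 0.002]
ft_force: [-0.6, -0.0, -0.9]
gripper_width: 0.0643
```

```bash
python3 -c "
from h import *
st();plan([(.409,-.3545,.195,.1186,3),(.5945,-.0445,.195,.1186,10)])
im,d=get_image('side');cv2.imwrite('pics/s2.png',im)"
```

```text
t 7.15 pos [ 0.4111 -0.3559  0.118 ] yaw 0.1204 tilt [ 0.0053 -0.0043] F [-0.5534 -0.0084 -0.9429] g 0.0643 q [-0.7764 -0.0211  1.674   0.0006  1.4818  0.674 ]
1 -0.05 -0.04 -2.57 | 0.002 -0.002 0.001 
2 -0.06 -0.05 -2.57 | 0.002 -0.002 0.001 
3 -0.06 -0.05 -2.57 | 0.002 -0.002 0.001 
4 2.21 -2.86 0.00 | -0.000 -0.000 0.000 
5 2.21 -2.86 0.00 | -0.000 -0.000 0.000 
6 2.21 -2.86 0.00 | -0.000 -0.000 0.000 
7 2.21 -2.86 0.00 | -0.000 -0.000 0.000 
8 2.21 -2.86 0.00 | -0.000 -0.000 0.000 
9 2.21 -2.86 0.00 | -0.000 -0.000 0.000 
10 2.21 -2.86 0.00 | -0.000 -0.000 0.000 
11 2.21 -2.86 0.00 | -0.000 -0.000 0.000 
12 2.21 -2.86 0.00 | -0.000 -0.000 0.000 
13 2.21 -2.86 0.00 | -0.000 -0.000 0.000
```

View pics/s2.png

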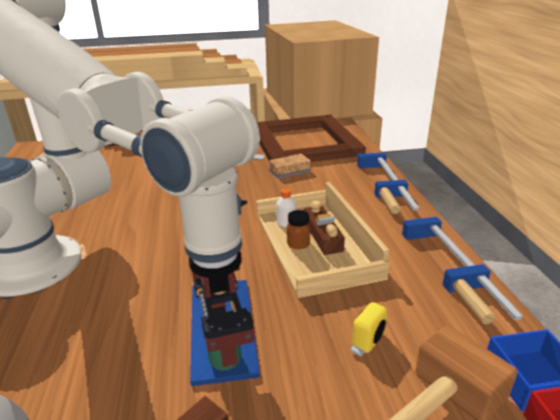

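jog_arm:
  deltas:
    - {"xyz":[0,0,-2],"twist":[0.002,-0.002,0],"claw":6.4}
    - {"xyz":[0,0,-3.5],"twist":[0.002,-0.002,0],"claw":6.4}
    - {"xyz":[0,0,-3],"twist":[0,0,0],"claw":6.4}
    - {"xyz":[1.4,-1.8,-0.5],"twist":[0,0,0],"claw":7}
    - {"xyz":[2.8,-3.6,0],"twist":[0,0,0],"claw":7}
    - {"xyz":[3,-3.8,0],"twist":[0,0,0],"claw":7}
    - {"xyz":[3,-3.8,0],"twist":[0,0,0],"claw":7}
    - {"xyz":[3,-3.8,0],"twist":[0,0,0],"claw":7}
    - {"xyz":[3,-3.8,0],"twist":[0,0,0],"claw":7}
    - {"xyz":[2.4,-3.2,0],"twist":[0,0,0],"claw":7}

```text
clock: 8.2
position: [0.5705, -0.093, 0.2115]
tcp_rot: [0.999, 0.054, 0.001, 0.001]
ft_force: [0.5, -0.4, -0.1]
gripper_width: 0.0703
```

```bash
python3 -c "
from h import *
st();plan([(.5945,-.0445,.15,.117,4)])"
```

```text
t 8.2 pos [ 0.5705 -0.093   0.2115] yaw 0.109 tilt [ 0.0016 -0.0014] F [ 0.5127 -0.3667 -0.0801] g 0.0703 q [-0.22    0.0317  1.4535 -0.001   1.6546  1.2417]
1 0.73 -1.14 1.54 | 0.000 -0.000 -0.002 
2 0.73 -1.14 1.54 | 0.000 -0.000 -0.002 
3 0.73 -1.14 1.54 | 0.000 -0.000 -0.002 
4 0.73 -1.14 1.54 | 0.000 -0.000 -0.002
```

jog_arm:
  deltas:
    - {"xyz":[1,-1.5,0.8],"twist":[0,0,-0.002],"claw":7}
    - {"xyz":[0.7,-1.2,1],"twist":[0,0,-0.002],"claw":7}
    - {"xyz":[0.3,-0.6,1],"twist":[0,0,-0.002],"claw":7}
    - {"xyz":[0,-0.2,1.2],"twist":[0,0,0],"claw":7}
    - {"xyz":[0,0,1.2],"twist":[0,0,0],"claw":7}
    - {"xyz":[0,0,1],"twist":[0,0,0],"claw":7}
    - {"xyz":[0,0,0.5],"twist":[0,0,0],"claw":7}
    - {"xyz":[0,0,0],"twist":[0,0,0],"claw":7}
    - {"xyz":[0,0,0],"twist":[0,0,0],"claw":7}
    - {"xyz":[0,0,0],"twist":[0,0,0],"claw":7}

```text
clock: 9.2
position: [0.587, -0.0537, 0.138]
tcp_rot: [0.998, 0.058, -0.0, 0.001]
ft_force: [-0.0, 0.6, 0.6]
gripper_width: 0.0696
```

```bash
python3 -c "
from h import *
st();plan([(.595,-.0445,.111,.117,4)])"
```

```text
t 9.2 pos [ 0.587  -0.0537  0.138 ] yaw 0.1164 tilt [-0.0008 -0.0014] F [-0.0396  0.6234  0.6252] g 0.0696 q [-0.1482  0.0936  1.5202 -0.0015  1.5284  1.3062]
1 0.23 -0.21 0.67 | 0.000 0.000 -0.000 
2 0.23 -0.21 0.67 | 0.000 0.000 -0.000 
3 0.23 -0.21 0.67 | 0.000 0.000 -0.000 
4 0.23 -0.20 0.67 | 0.000 0.000 -0.000
```

jog_arm:
  deltas:
    - {"xyz":[0.4,-0.4,0],"twist":[0,0,0],"claw":7.2}
    - {"xyz":[0.3,-0.4,0],"twist":[0,0,0],"claw":7.2}
    - {"xyz":[0.1,-0.1,0.3],"twist":[0,0,0],"claw":7.2}
    - {"xyz":[0,0,0.7],"twist":[0,0,0],"claw":7}
    - {"xyz":[0,0,0.7],"twist":[0,0,0],"claw":7}
    - {"xyz":[0,0,0.7],"twist":[0,0,0],"claw":7}
    - {"xyz":[0,0,0.3],"twist":[0,0,0],"claw":7}
    - {"xyz":[0,0,0],"twist":[0,0,0],"claw":7}
    - {"xyz":[0,0,0],"twist":[0,0,0],"claw":7}
    - {"xyz":[0,0,0],"twist":[0,0,0],"claw":7}

```text
clock: 10.2
position: [0.5949, -0.0429, 0.1095]
tcp_rot: [0.998, 0.058, 0.0, 0.001]
ft_force: [-0.6, 0.5, -0.2]
gripper_width: 0.0698
```

```bash
python3 -c "
from h import *
st();plan([(.595,-.0445,.111,.117,2)])"
```

```text
t 10.2 pos [ 0.5949 -0.0429  0.1095] yaw 0.1167 tilt [ 0.0007 -0.0016] F [-0.6006  0.4688 -0.1576] g 0.0698 q [-0.1283  0.1294  1.5335 -0.0015  1.4778  1.3259]
1 -0.01 0.08 -0.08 | 0.001 -0.000 -0.000 
2 -0.01 0.08 -0.08 | 0.001 -0.000 -0.000
```

jog_arm:
  deltas:
    - {"xyz":[0,0.1,0],"twist":[0,0,0],"claw":7}
    - {"xyz":[0,0,0],"twist":[0,0,0],"claw":6.2}
    - {"xyz":[0,0,0],"twist":[0,0,0],"claw":5.7}
    - {"xyz":[0,0,0],"twist":[0,0,0],"claw":5.4}
    - {"xyz":[0,0,0],"twist":[0,0,0],"claw":5}
    - {"xyz":[0,0,0],"twist":[0,0,0],"claw":4.5}
    - {"xyz":[0,0,0],"twist":[0,0,0],"claw":4.5}
    - {"xyz":[0,0,0],"twist":[0,0,0],"claw":4.5}
    - {"xyz":[0,0,0],"twist":[0,0,0],"claw":4.5}
    - {"xyz":[0,0,0],"twist":[0,0,0],"claw":4.5}

```text
clock: 11.2
position: [0.5955, -0.0442, 0.1106]
tcp_rot: [0.998, 0.058, 0.001, 0.001]
ft_force: [-0.7, -0.8, 0.3]
gripper_width: 0.0535
```

```bash
python3 -c "
from h import *
st();plan([(.595,-.0445,.18,.117,3),(.409,-.2745,.18,.117,9)])"
```

```text
t 11.2 pos [ 0.5955 -0.0442  0.1106] yaw 0.1164 tilt [ 0.0025 -0.002 ] F [-0.6808 -0.7667  0.3319] g 0.0535 q [-0.1304  0.1291  1.5319 -0.0017  1.4779  1.3242]
1 -0.01 0.01 -2.31 | 0.001 -0.001 -0.000 
2 -0.01 0.01 -2.31 | 0.001 -0.001 -0.000 
3 -0.02 0.01 -2.31 | 0.001 -0.001 -0.000 
4 -2.35 2.30 0.00 | 0.000 0.000 0.000 
5 -2.35 2.30 0.00 | 0.000 0.000 0.000 
6 -2.35 2.30 0.00 | 0.000 0.000 0.000 
7 -2.35 2.30 0.00 | 0.000 0.000 0.000 
8 -2.35 2.30 0.00 | 0.000 0.000 0.000 
9 -2.35 2.30 0.00 | 0.000 0.000 0.000 
10 -2.35 2.30 0.00 | 0.000 0.000 0.000 
11 -2.35 2.30 0.00 | 0.000 0.000 0.000 
12 -2.35 2.30 0.00 | 0.000 0.000 0.000
```

jog_arm:
  deltas:
    - {"xyz":[0,0,-1],"twist":[0,0,0],"claw":4.5}
    - {"xyz":[0,0,-2.5],"twist":[0,0,0],"claw":4.5}
    - {"xyz":[0,0,-2.5],"twist":[0,0,0],"claw":4.5}
    - {"xyz":[-1.8,1.8,-0.5],"twist":[0,0,0],"claw":4.5}
    - {"xyz":[-3,2.9,0],"twist":[0,0,0],"claw":4.5}
    - {"xyz":[-3.3,3.2,0],"twist":[0,0,0],"claw":4.5}
    - {"xyz":[-3.3,3.2,0],"twist":[0,0,0],"claw":4.5}
    - {"xyz":[-3.3,3.2,0],"twist":[0,0,0],"claw":4.5}
    - {"xyz":[-2.5,2.4,0],"twist":[0,0,0],"claw":4.5}
    - {"xyz":[-1.4,1.4,0],"twist":[0,0,0],"claw":4.5}

```text
clock: 12.2
position: [0.4264, -0.249, 0.1808]
tcp_rot: [0.998, 0.062, -0.0, 0.001]
ft_force: [1.2, -0.4, -2.4]
gripper_width: 0.0534
```

```bash
python3 -c "
from h import *
st();plan([(.41,-.2745,.15,.117,4)])"
```

```text
t 12.2 pos [ 0.4264 -0.249   0.1808] yaw 0.1241 tilt [ 0.0001 -0.0019] F [ 1.1887 -0.3768 -2.4341] g 0.0534 q [-0.5966 -0.1883  1.7166 -0.0015  1.6121  0.85  ]
1 -0.49 0.58 0.77 | 0.000 0.000 0.002 
2 -0.49 0.58 0.77 | 0.000 0.000 0.002 
3 -0.48 0.58 0.77 | 0.000 0.000 0.002 
4 -0.48 0.58 0.77 | 0.000 0.000 0.002
```

jog_arm:
  deltas:
    - {"xyz":[-0.5,0.6,0.5],"twist":[0,0,0.003],"claw":4.5}
    - {"xyz":[-0.5,0.6,1],"twist":[0,0,0.003],"claw":4.5}
    - {"xyz":[-0.5,0.6,1],"twist":[0,0,0.002],"claw":4.5}
    - {"xyz":[-0.3,0.4,1],"twist":[0,0,0],"claw":4.5}
    - {"xyz":[-0.1,0.2,1],"twist":[0,0,0],"claw":4.5}
    - {"xyz":[0,0,1],"twist":[0,0,0],"claw":4.5}
    - {"xyz":[0,0,0.7],"twist":[0,0,0],"claw":4.5}
    - {"xyz":[0,0,0.2],"twist":[0,0,0],"claw":4.5}
    - {"xyz":[0,0,0],"twist":[0,0,0],"claw":4.5}
    - {"xyz":[0,0,0],"twist":[0,0,0],"claw":4.5}

```text
clock: 13.2
position: [0.4103, -0.2754, 0.1124]
tcp_rot: [0.998, 0.058, 0.0, 0.0]
ft_force: [0.4, -0.0, -2.1]
gripper_width: 0.0536
```

```bash
python3 -c "
from h import *
st();plan([(.409,-.2745,.1126,.117,1)])"
```

```text
t 13.2 pos [ 0.4103 -0.2754  0.1124] yaw 0.1169 tilt [ 0.0001 -0.0005] F [ 0.3502 -0.0364 -2.058 ] g 0.0536 q [-0.6599 -0.149   1.8048 -0.0003  1.4854  0.794 ]
1 -0.12 -0.11 -0.02 | 0.000 -0.000 -0.000
```

jog_arm:
  deltas:
    - {"xyz":[0,0,0.1],"twist":[0,0,0],"claw":4.5}
    - {"xyz":[0,0,0.05],"twist":[0,0,0],"claw":4.5}
    - {"xyz":[0,0,0],"twist":[0,0,0],"claw":5.4}
    - {"xyz":[0,0,0],"twist":[0,0,0],"claw":5.8}
    - {"xyz":[0,0,0],"twist":[0,0,0],"claw":6.4}
    - {"xyz":[0,0,0],"twist":[0,0,0],"claw":6.4}
    - {"xyz":[0,0,0],"twist":[0,0,0],"claw":6.4}
    - {"xyz":[0,0,-1],"twist":[0,0,0],"claw":6.4}
    - {"xyz":[0,0,-2.5],"twist":[0,0,0],"claw":6.4}
    - {"xyz":[0,0,-3],"twist":[0,0,0],"claw":6.4}

```text
clock: 14.2
position: [0.4095, -0.2741, 0.1752]
tcp_rot: [0.998, 0.059, -0.002, -0.002]
ft_force: [0.3, -0.3, 0.0]
gripper_width: 0.064
```

```bash
python3 -c "
from h import *
st();plan([(.583,.0495,.21,.117,10)])"
```

```text
t 14.2 pos [ 0.4095 -0.2741  0.1752] yaw 0.1177 tilt [-0.0048  0.0036] F [ 0.2931 -0.3415  0.045 ] g 0.064 q [-0.6589 -0.1838  1.7227 -0.0001  1.6087  0.7942]
1 2.10 -3.01 -0.35 | -0.000 0.000 0.000 
2 2.10 -3.01 -0.35 | -0.000 0.000 0.000 
3 2.10 -3.01 -0.35 | -0.000 0.000 0.000 
4 2.10 -3.01 -0.35 | -0.000 0.000 0.000 
5 2.10 -3.01 -0.35 | -0.000 0.000 0.000 
6 2.10 -3.01 -0.35 | -0.000 0.000 0.000 
7 2.10 -3.01 -0.35 | -0.000 0.000 0.000 
8 2.10 -3.01 -0.35 | -0.000 0.000 0.000 
9 2.10 -3.01 -0.35 | -0.000 0.000 0.000 
10 2.10 -3.01 -0.35 | -0.000 0.000 0.000
```

jog_arm:
  deltas:
    - {"xyz":[1,-1.4,-2],"twist":[0,0,0],"claw":7}
    - {"xyz":[2.2,-3.2,-1.5],"twist":[0,0,0],"claw":7}
    - {"xyz":[2.6,-3.7,0],"twist":[0,0,0],"claw":7}
    - {"xyz":[2.6,-3.7,0],"twist":[0,0,0],"claw":7}
    - {"xyz":[2.6,-3.7,0],"twist":[0,0,0],"claw":7}
    - {"xyz":[2.6,-3.7,0],"twist":[0,0,0],"claw":7}
    - {"xyz":[2.6,-3.7,0],"twist":[0,0,0],"claw":7}
    - {"xyz":[2.4,-3.4,0],"twist":[0,0,0],"claw":7}
    - {"xyz":[1.8,-2.6,0],"twist":[0,0,0],"claw":7}
    - {"xyz":[0.8,-1.3,0],"twist":[0,0,0],"claw":7}

```text
clock: 15.2
position: [0.5932, 0.0615, 0.2282]
tcp_rot: [0.998, 0.055, 0.007, 0.003]
ft_force: [0.6, 0.1, 0.1]
gripper_width: 0.07
```

```bash
python3 -c "
from h import *
st();plan([(.584,.0495,.21,.117,2)])"
```

```text
t 15.2 pos [0.5932 0.0615 0.2282] yaw 0.1104 tilt [ 0.0151 -0.0047] F [0.5973 0.1446 0.0759] g 0.07 q [ 0.0487  0.0685  1.3859 -0.0055  1.6723  1.5086]
1 -0.54 0.54 0.91 | 0.003 -0.007 -0.003 
2 -0.53 0.54 0.91 | 0.003 -0.007 -0.003
```

jog_arm:
  deltas:
    - {"xyz":[-0.7,0.7,0.3],"twist":[0.002,-0.007,-0.003],"claw":7}
    - {"xyz":[-0.6,0.7,0.8],"twist":[0.002,-0.007,-0.003],"claw":7}
    - {"xyz":[-0.1,0.1,0.8],"twist":[0,0,0],"claw":7}
    - {"xyz":[0,0,0.8],"twist":[0,0,0],"claw":7}
    - {"xyz":[0,0,0],"twist":[0,0,0],"claw":7}
    - {"xyz":[0,0,0],"twist":[0,0,0],"claw":7}
    - {"xyz":[0,0,0],"twist":[0,0,0],"claw":7}
    - {"xyz":[0,0,0],"twist":[0,0,0],"claw":7}
    - {"xyz":[0,0,0],"twist":[0,0,0],"claw":7}
    - {"xyz":[0,0,0],"twist":[0,0,0],"claw":7}

```text
clock: 16.2
position: [0.5792, 0.0401, 0.2001]
tcp_rot: [0.998, 0.056, -0.0, 0.002]
ft_force: [-0.7, 0.4, 0.2]
gripper_width: 0.0702
```

```bash
python3 -c "
from h import *
st();plan([(.584,.0495,.110,.117,6)])
im,d=get_image('side');cv2.imwrite('pics/s3.png',cv2.resize(im[130:310,220:420],None,fx=4,fy=3.3))"
```

```text
t 16.2 pos [0.5792 0.0401 0.2001] yaw 0.1131 tilt [-0.     -0.0036] F [-0.6657  0.4033  0.2385] g 0.0702 q [ 0.0121  0.043   1.462  -0.0036  1.6366  1.4696]
1 0.10 -0.15 1.50 | 0.001 0.000 -0.001 
2 0.10 -0.15 1.50 | 0.001 0.000 -0.001 
3 0.10 -0.15 1.50 | 0.001 0.000 -0.001 
4 0.10 -0.15 1.50 | 0.001 0.000 -0.001 
5 0.10 -0.15 1.50 | 0.001 0.000 -0.001 
6 0.10 -0.15 1.50 | 0.001 0.000 -0.001
```

View pics/s3.png

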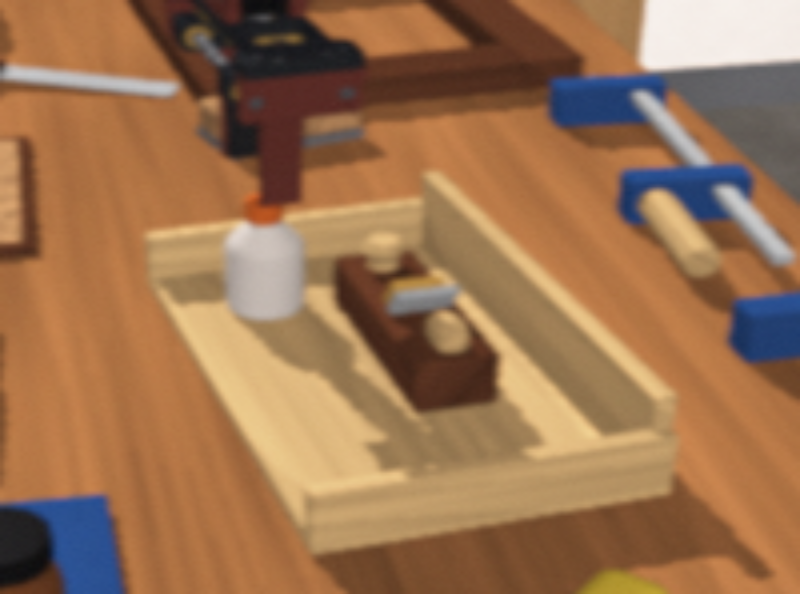

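jog_arm:
  deltas:
    - {"xyz":[0.2,-0.4,0],"twist":[0,0,0],"claw":7}
    - {"xyz":[0.2,-0.4,0.3],"twist":[0,0,0],"claw":7}
    - {"xyz":[0,0,1],"twist":[0,0,0],"claw":7}
    - {"xyz":[0,0,1.4],"twist":[0,0,0],"claw":7}
    - {"xyz":[0,0,1.4],"twist":[0,0,0],"claw":7}
    - {"xyz":[0,0,1.4],"twist":[0,0,0],"claw":7}
    - {"xyz":[0,0,1.0],"twist":[0,0,0],"claw":7}
    - {"xyz":[0,0,0.5],"twist":[0,0,0],"claw":7}
    - {"xyz":[0,0,0],"twist":[0,0,0],"claw":7}
    - {"xyz":[0,0,0],"twist":[0,0,0],"claw":7}

```text
clock: 17.25
position: [0.5814, 0.0493, 0.121]
tcp_rot: [0.998, 0.057, -0.002, 0.002]
ft_force: [-0.1, 0.4, -0.1]
gripper_width: 0.0696
```

```bash
python3 -c "
from h import *
st();plan([(.584,.0495,.110,.117,2)])"
```

```text
t 17.25 pos [0.5814 0.0493 0.121 ] yaw 0.1136 tilt [-0.0045 -0.0036] F [-0.0812  0.439  -0.0818] g 0.0696 q [ 0.0279  0.0912  1.5535 -0.0035  1.5015  1.4853]
1 0.13 0.00 0.55 | 0.002 0.002 -0.002 
2 0.13 0.00 0.55 | 0.002 0.002 -0.002
```

jog_arm:
  deltas:
    - {"xyz":[0.15,0,0.5],"twist":[0.002,0.002,-0.002],"claw":7}
    - {"xyz":[0.1,0,0.5],"twist":[0.001,0.002,-0.002],"claw":7}
    - {"xyz":[0,0,0],"twist":[0,0,0],"claw":6.5}
    - {"xyz":[0,0,0],"twist":[0,0,0],"claw":5.8}
    - {"xyz":[0,0,0],"twist":[0,0,0],"claw":5.3}
    - {"xyz":[0,0,0],"twist":[0,0,0],"claw":5}
    - {"xyz":[0,0,0],"twist":[0,0,0],"claw":4.6}
    - {"xyz":[0,0,0],"twist":[0,0,0],"claw":4}
    - {"xyz":[0,0,0],"twist":[0,0,0],"claw":4}
    - {"xyz":[0,0,0],"twist":[0,0,0],"claw":4}

```text
clock: 18.25
position: [0.5852, 0.0496, 0.1127]
tcp_rot: [0.998, 0.059, 0.002, -0.0]
ft_force: [-0.2, -0.6, -0.1]
gripper_width: 0.0475
```

```bash
python3 -c "
from h import *
st();plan([(.584,.0495,.18,.117,3),(.41,-.1945,.18,.117,9)])"
```

```text
t 18.25 pos [0.5852 0.0496 0.1127] yaw 0.118 tilt [0.0038 0.0003] F [-0.2164 -0.5933 -0.1462] g 0.0475 q [0.0266 0.1009 1.5583 0.0002 1.4785 1.4794]
1 -0.03 -0.00 -2.24 | 0.000 -0.001 0.000 
2 -0.04 -0.00 -2.24 | 0.000 -0.001 0.000 
3 -0.04 -0.00 -2.24 | 0.000 -0.001 0.000 
4 -2.24 2.47 0.00 | 0.000 0.000 0.000 
5 -2.24 2.47 0.00 | 0.000 0.000 0.000 
6 -2.24 2.47 0.00 | 0.000 0.000 0.000 
7 -2.24 2.47 0.00 | 0.000 0.000 0.000 
8 -2.24 2.47 0.00 | 0.000 0.000 0.000 
9 -2.24 2.47 0.00 | 0.000 0.000 0.000 
10 -2.24 2.47 0.00 | 0.000 0.000 0.000 
11 -2.24 2.47 0.00 | 0.000 0.000 0.000 
12 -2.24 2.47 0.00 | 0.000 0.000 0.000
```

jog_arm:
  deltas:
    - {"xyz":[0,0,-1],"twist":[0,0,0],"claw":4}
    - {"xyz":[0,0,-2.5],"twist":[0,0,0],"claw":4}
    - {"xyz":[0,0,-2.5],"twist":[0,0,0],"claw":4}
    - {"xyz":[-1.6,1.8,-0.5],"twist":[0,0,0],"claw":4}
    - {"xyz":[-2.8,3,0],"twist":[0,0,0],"claw":4}
    - {"xyz":[-3,3.3,0],"twist":[0,0,0],"claw":4}
    - {"xyz":[-3,3.3,0],"twist":[0,0,0],"claw":4}
    - {"xyz":[-3,3.3,0],"twist":[0,0,0],"claw":4}
    - {"xyz":[-2.4,2.6,0],"twist":[0,0,0],"claw":4}
    - {"xyz":[-1.3,1.4,0],"twist":[0,0,0],"claw":4}

```text
clock: 19.25
position: [0.4331, -0.1609, 0.1857]
tcp_rot: [0.998, 0.062, 0.004, 0.001]
ft_force: [-0.5, 0.6, -0.6]
gripper_width: 0.0477
```

```bash
python3 -c "
from h import *
st();plan([(.41,-.1945,.15,.117,4)])"
```

```text
t 19.25 pos [ 0.4331 -0.1609  0.1857] yaw 0.1245 tilt [ 0.0078 -0.0023] F [-0.4553  0.6239 -0.6044] g 0.0477 q [-0.4301 -0.2859  1.7903  0.0012  1.6291  1.0163]
1 -0.68 0.76 0.89 | 0.001 -0.002 0.002 
2 -0.68 0.76 0.89 | 0.001 -0.002 0.002 
3 -0.68 0.76 0.89 | 0.001 -0.002 0.002 
4 -0.68 0.76 0.89 | 0.001 -0.002 0.002
```

jog_arm:
  deltas:
    - {"xyz":[-0.7,0.8,0.5],"twist":[0.001,-0.002,0.002],"claw":4}
    - {"xyz":[-0.7,0.8,1],"twist":[0.001,-0.002,0.002],"claw":4}
    - {"xyz":[-0.6,0.7,1],"twist":[0.001,-0.002,0.002],"claw":4}
    - {"xyz":[-0.5,0.5,1],"twist":[0,0,0],"claw":4}
    - {"xyz":[-0.1,0.1,1],"twist":[0,0,0],"claw":4}
    - {"xyz":[0,0,1],"twist":[0,0,0],"claw":4}
    - {"xyz":[0,0,0.8],"twist":[0,0,0],"claw":4}
    - {"xyz":[0,0,0.3],"twist":[0,0,0],"claw":4}
    - {"xyz":[0,0,0],"twist":[0,0,0],"claw":4}
    - {"xyz":[0,0,0],"twist":[0,0,0],"claw":4}

```text
clock: 20.25
position: [0.41, -0.194, 0.1147]
tcp_rot: [0.998, 0.059, 0.001, -0.001]
ft_force: [0.2, 0.6, -1.1]
gripper_width: 0.0477
```

```bash
python3 -c "
from h import *
st();plan([(.41,-.1945,.1147,.117,1)])"
```

```text
t 20.25 pos [ 0.41   -0.194   0.1147] yaw 0.1187 tilt [0.0013 0.0012] F [ 0.2472  0.5518 -1.1082] g 0.0477 q [-0.5179 -0.269   1.9037  0.0017  1.5064  0.934 ]
1 -0.01 0.05 0.00 | -0.001 -0.001 0.002
```

jog_arm:
  deltas:
    - {"xyz":[0,0,0.1],"twist":[0,0,0],"claw":4}
    - {"xyz":[0,0,0],"twist":[0,0,0],"claw":4.6}
    - {"xyz":[0,0,0],"twist":[0,0,0],"claw":5}
    - {"xyz":[0,0,0],"twist":[0,0,0],"claw":6}
    - {"xyz":[0,0,0],"twist":[0,0,0],"claw":6}
    - {"xyz":[0,0,0],"twist":[0,0,0],"claw":6}
    - {"xyz":[0,0,-1],"twist":[0,0,0],"claw":6}
    - {"xyz":[0,0,-2.5],"twist":[0,0,0],"claw":6}
    - {"xyz":[0,0,-3],"twist":[0,0,0],"claw":6}
    - {"xyz":[0,0,-2.5],"twist":[0,0,0],"claw":6}

```text
clock: 21.25
position: [0.409, -0.1929, 0.2051]
tcp_rot: [0.998, 0.06, -0.002, -0.002]
ft_force: [0.1, -0.3, 0.4]
gripper_width: 0.0601
```

```bash
python3 -c "
from h import *
st()
im,d=get_image('side');cv2.imwrite('pics/s4.png',im)
im,d=get_image('top');cv2.imwrite('pics/t4.png',im);np.save('top4.npy',d)"
```

```text
t 21.25 pos [ 0.409  -0.1929  0.2051] yaw 0.1196 tilt [-0.0035  0.0046] F [ 0.1293 -0.3475  0.4169] g 0.0601 q [-0.5174 -0.3089  1.7745  0.0022  1.6813  0.9341]
```

View pics/s4.png

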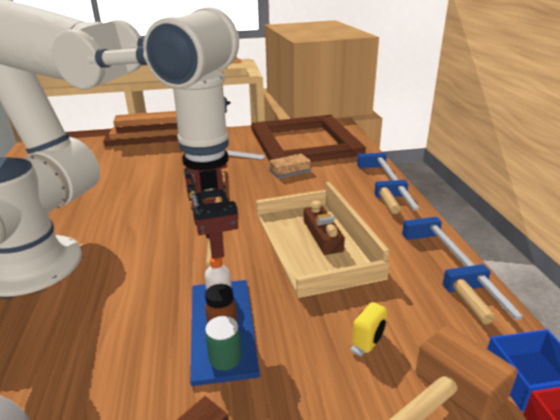

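View pics/t4.png

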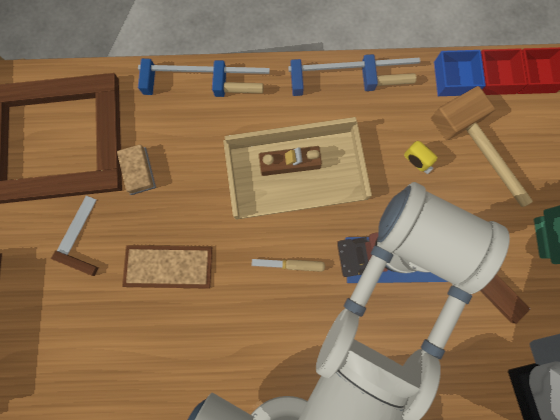

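```bash
python3 -c "
from h import *
for n,f in(('top','pics/t4.png'),):
    d=np.load('top4.npy');im=cv2.imread(f);w=cloud(n,d)
    P=w.reshape(-1,3);P=P[(P[:,2]>.047)&(P[:,2]<.085)&(abs(P[:,0]-.652)<.045)&(abs(P[:,1]+.0265)<.09)]
    print(len(P),cv2.minAreaRect((P[:,:2]*1000).astype(np.float32)))
    cv2.imwrite('pics/c4.png',cv2.resize(im[140:185,250:330],None,fx=9,fy=9,interpolation=cv2.INTER_CUBIC))
im=cv2.imread('pics/s4.png');cv2.imwrite('pics/c4s.png',cv2.resize(im[190:260,290:360],None,fx=8,fy=8,interpolation=cv2.INTER_CUBIC))
"
```

```text
1142 ((654.3009033203125, -24.427490234375), (49.81444549560547, 149.52711486816406), 5.56770133972168)
```

View pics/c4.png

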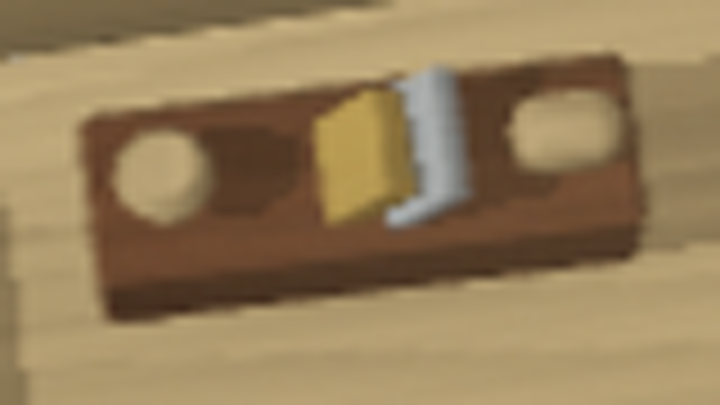

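View pics/c4s.png

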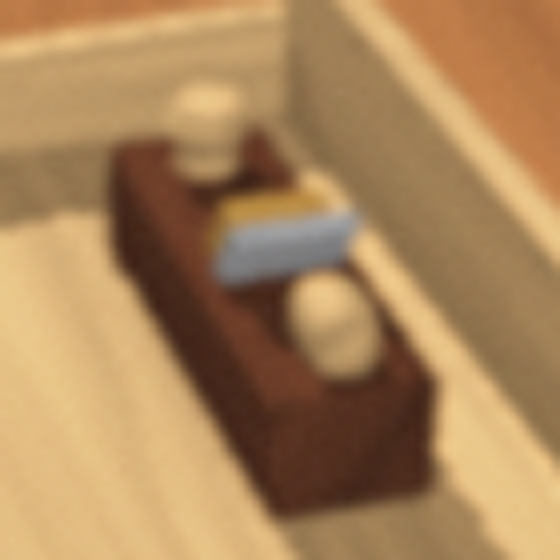

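```bash
python3 -c "
from h import *
plan([(.409,-.193,.225,.12,1),(.650,-.027,.22,1.66,12)])"
```

```text
1 -0.11 -0.08 -1.70 | -0.001 -0.003 -0.000 
2 2.16 -1.13 0.04 | 0.000 0.000 -0.128 
3 2.29 -0.85 0.04 | 0.000 0.000 -0.128 
4 2.38 -0.55 0.04 | 0.000 0.000 -0.128 
5 2.43 -0.24 0.04 | 0.000 0.000 -0.128 
6 2.44 0.07 0.04 | 0.000 0.000 -0.128 
7 2.41 0.38 0.04 | 0.000 0.000 -0.128 
8 2.34 0.69 0.04 | 0.000 0.000 -0.128 
9 2.23 0.98 0.04 | 0.000 0.000 -0.128 
10 2.09 1.26 0.04 | 0.000 0.000 -0.128 
11 1.91 1.52 0.04 | 0.000 0.000 -0.128 
12 1.70 1.75 0.04 | 0.000 0.000 -0.128 
13 1.46 1.95 0.04 | 0.000 0.000 -0.128
```

jog_arm:
  deltas:
    - {"xyz":[0,0,-1.5],"twist":[0,0,0],"claw":6.5}
    - {"xyz":[2.2,-1.1,0],"twist":[0,0,-0.12],"claw":6.8}
    - {"xyz":[2.3,-0.8,0],"twist":[0,0,-0.13],"claw":6.8}
    - {"xyz":[2.4,-0.5,0],"twist":[0,0,-0.13],"claw":6.8}
    - {"xyz":[2.4,-0.2,0],"twist":[0,0,-0.13],"claw":6.8}
    - {"xyz":[2.4,0.1,0],"twist":[0,0,-0.13],"claw":6.8}
    - {"xyz":[2.4,0.4,0],"twist":[0,0,-0.13],"claw":6.8}
    - {"xyz":[2.3,0.7,0],"twist":[0,0,-0.13],"claw":6.8}
    - {"xyz":[2.2,1,0],"twist":[0,0,-0.13],"claw":6.8}
    - {"xyz":[2.1,1.3,0],"twist":[0,0,-0.13],"claw":6.8}

```text
clock: 22.35
position: [0.5941, -0.0665, 0.2166]
tcp_rot: [0.79, 0.613, -0.001, -0.002]
ft_force: [-0.5, -0.3, -0.0]
gripper_width: 0.0682
```

```bash
python3 -c "
from h import *
st();plan([(.654,-.0245,.21,1.667,4)])"
```

```text
t 22.35 pos [ 0.5941 -0.0665  0.2166] yaw 1.3196 tilt [-0.0041  0.0012] F [-0.5298 -0.2675 -0.024 ] g 0.0682 q [-0.1686  0.0878  1.3861  0.0005  1.6719  0.0827]
1 1.39 1.19 0.16 | -0.001 -0.000 -0.087 
2 1.28 1.31 0.16 | -0.001 -0.000 -0.087 
3 1.16 1.41 0.16 | -0.001 -0.000 -0.087 
4 1.04 1.51 0.16 | -0.001 -0.000 -0.087
```

jog_arm:
  deltas:
    - {"xyz":[1.5,1.3,0.1],"twist":[0,0,-0.11],"claw":6.8}
    - {"xyz":[1.3,1.4,0.1],"twist":[0,0,-0.1],"claw":6.8}
    - {"xyz":[1.0,1.3,0.3],"twist":[0,0,-0.08],"claw":6.8}
    - {"xyz":[0.5,0.8,0.5],"twist":[0,0,-0.04],"claw":6.8}
    - {"xyz":[0.1,0.2,1],"twist":[0,0,0],"claw":6.8}
    - {"xyz":[0,0,1],"twist":[0,0,0],"claw":6.8}
    - {"xyz":[0,0,0.8],"twist":[0,0,0],"claw":6.8}
    - {"xyz":[0,0,0.2],"twist":[0,0,0],"claw":6.8}
    - {"xyz":[0,0,0],"twist":[0,0,0],"claw":6.8}
    - {"xyz":[0,0,0],"twist":[0,0,0],"claw":6.8}

```text
clock: 23.35
position: [0.6492, -0.0248, 0.1637]
tcp_rot: [0.673, 0.74, -0.005, -0.007]
ft_force: [-0.1, 0.1, 0.3]
gripper_width: 0.0675
```

```bash
python3 -c "
from h import *
st();plan([(.654,-.0255,.097,1.667,8)])
im,d=get_image('side');cv2.imwrite('pics/s5.png',cv2.resize(im[130:310,220:420],None,fx=4,fy=3.3))"
```

```text
t 23.35 pos [ 0.6492 -0.0248  0.1637] yaw 1.6655 tilt [-0.0165  0.0026] F [-0.149   0.1032  0.3079] g 0.0675 q [-0.091   0.2517  1.2979  0.0011  1.6086 -0.1856]
1 -0.02 0.07 0.83 | -0.002 -0.001 -0.000 
2 -0.02 0.07 0.83 | -0.002 -0.001 -0.000 
3 -0.02 0.07 0.83 | -0.002 -0.001 -0.000 
4 -0.02 0.07 0.83 | -0.002 -0.001 -0.000 
5 -0.02 0.07 0.83 | -0.002 -0.001 -0.000 
6 -0.02 0.06 0.83 | -0.002 -0.001 -0.000 
7 -0.02 0.06 0.83 | -0.002 -0.001 -0.000 
8 -0.02 0.06 0.83 | -0.002 -0.001 -0.000
```

View pics/s5.png

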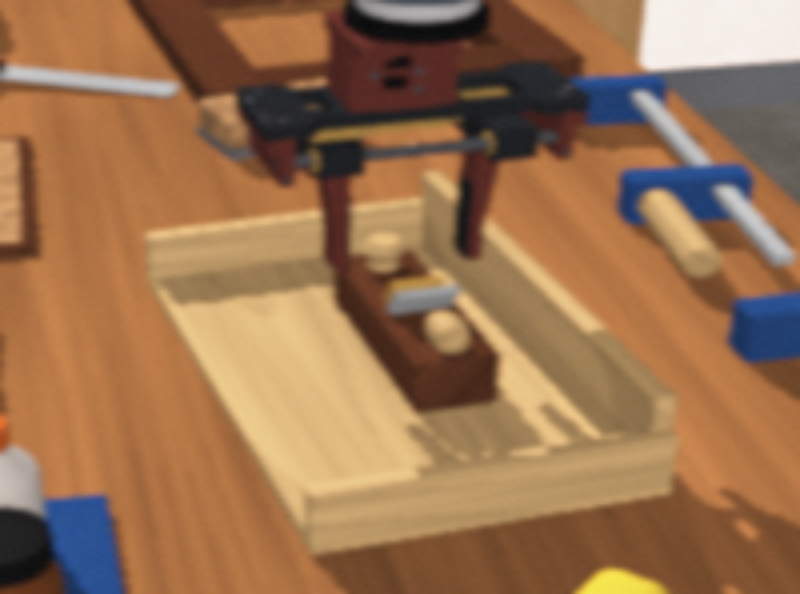

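jog_arm:
  deltas:
    - {"xyz":[0,0.25,0],"twist":[-0.006,-0.004,0],"claw":6.8}
    - {"xyz":[0,0.2,0.3],"twist":[-0.006,-0.003,0],"claw":6.8}
    - {"xyz":[0,0.1,0.8],"twist":[-0.003,0,0],"claw":6.8}
    - {"xyz":[0,0,0.8],"twist":[0,0,0],"claw":6.8}
    - {"xyz":[0,0,0.8],"twist":[0,0,0],"claw":6.8}
    - {"xyz":[0,0,0.4],"twist":[0,0,0],"claw":6.8}
    - {"xyz":[0,0,0],"twist":[0,0,0],"claw":6.8}
    - {"xyz":[0,0,0],"twist":[0,0,0],"claw":6.8}
    - {"xyz":[0,0,0],"twist":[0,0,0],"claw":6.8}
    - {"xyz":[0,0,0],"twist":[0,0,0],"claw":6.8}

```text
clock: 24.4
position: [0.6555, -0.0245, 0.1312]
tcp_rot: [0.673, 0.74, -0.0, 0.002]
ft_force: [-0.8, 0.0, -1.4]
gripper_width: 0.0681
```

```bash
python3 -c "
from h import *
st();plan([(.654,-.0255,.097,1.667,5)])"
```

```text
t 24.4 pos [ 0.6555 -0.0245  0.1312] yaw 1.6651 tilt [ 0.0026 -0.0037] F [-0.8444  0.0356 -1.3554] g 0.0681 q [-0.0879  0.2701  1.3346 -0.0034  1.534  -0.1821]
1 -0.01 -0.03 0.68 | 0.000 0.001 -0.000 
2 -0.01 -0.03 0.68 | 0.000 0.001 -0.000 
3 -0.01 -0.03 0.68 | 0.000 0.001 -0.000 
4 -0.02 -0.03 0.68 | 0.000 0.001 -0.000 
5 -0.02 -0.03 0.68 | 0.000 0.001 -0.000
```

jog_arm:
  deltas:
    - {"xyz":[0,-0.1,0.6],"twist":[0,0.002,0],"claw":6.8}
    - {"xyz":[0,0,0.7],"twist":[0,0.002,0],"claw":6.8}
    - {"xyz":[0,0,0.7],"twist":[0,0,0],"claw":6.8}
    - {"xyz":[0,0,0.7],"twist":[0,0,0],"claw":6.8}
    - {"xyz":[0,0,0.5],"twist":[0,0,0],"claw":6.8}
    - {"xyz":[0,0,0],"twist":[0,0,0],"claw":6.8}
    - {"xyz":[0,0,0],"twist":[0,0,0],"claw":6.8}
    - {"xyz":[0,0,0],"twist":[0,0,0],"claw":6}
    - {"xyz":[0,0,0],"twist":[0,0,0],"claw":5.4}
    - {"xyz":[0,0,0],"twist":[0,0,0],"claw":5}

```text
clock: 25.4
position: [0.6546, -0.0247, 0.0967]
tcp_rot: [0.673, 0.74, 0.001, 0.001]
ft_force: [-1.3, 0.6, 0.3]
gripper_width: 0.0512
```

```bash
python3 -c "
from h import *
st()"
```

```text
t 25.4 pos [ 0.6546 -0.0247  0.0967] yaw 1.6651 tilt [0.0028 0.0006] F [-1.2551  0.646   0.3264] g 0.0512 q [-0.09    0.2895  1.3742  0.0009  1.4752 -0.1844]
```

jog_arm:
  deltas:
    - {"xyz":[0,0,0],"twist":[0,0,0],"claw":4.4}
    - {"xyz":[0,0,0],"twist":[0,0,0],"claw":4}
    - {"xyz":[0,0,0],"twist":[0,0,0],"claw":4}
    - {"xyz":[0,0,0],"twist":[0,0,0],"claw":4}
    - {"xyz":[0,0,-0.5],"twist":[0,0,0],"claw":4}
    - {"xyz":[0,0,-1],"twist":[0,0,0],"claw":4}
    - {"xyz":[0,0,-1.5],"twist":[0,0,0],"claw":4}
    - {"xyz":[0,0,-2],"twist":[0,0,0],"claw":4}
    - {"xyz":[0,0,-2],"twist":[0,0,0],"claw":4}
    - {"xyz":[0,0,-1],"twist":[0,0,0],"claw":4}

```text
clock: 26.4
position: [0.652, -0.0245, 0.1764]
tcp_rot: [0.673, 0.74, -0.002, -0.004]
ft_force: [-0.2, 0.4, -4.9]
gripper_width: 0.0497
```

```bash
python3 -c "
from h import *
st();plan([(.408,.277,.18,1.526,17)])
im,d=get_image('side');cv2.imwrite('pics/s6.png',cv2.resize(im[130:310,220:420],None,fx=4,fy=3.3))"
```

```text
t 26.4 pos [ 0.652  -0.0245  0.1764] yaw 1.6651 tilt [-0.0085  0.0017] F [-0.2467  0.4192 -4.8651] g 0.0497 q [-0.0901  0.2487  1.2788  0.001   1.6227 -0.1844]
1 1.90 -1.26 -0.01 | -0.000 -0.000 0.008 
2 1.89 -1.28 -0.01 | -0.000 -0.000 0.008 
3 1.88 -1.29 -0.01 | -0.000 -0.000 0.008 
4 1.87 -1.31 -0.01 | -0.000 -0.000 0.008 
5 1.86 -1.32 -0.01 | -0.000 -0.000 0.008 
6 1.85 -1.34 -0.01 | -0.000 -0.000 0.008 
7 1.84 -1.35 -0.01 | -0.000 -0.000 0.008 
8 1.83 -1.37 -0.01 | -0.000 -0.000 0.008 
9 1.81 -1.38 -0.01 | -0.000 -0.000 0.008 
10 1.80 -1.40 -0.01 | -0.000 -0.000 0.008 
11 1.79 -1.41 -0.01 | -0.000 -0.000 0.008 
12 1.78 -1.43 -0.02 | -0.000 -0.000 0.008 
13 1.77 -1.44 -0.02 | -0.000 -0.000 0.008 
14 1.76 -1.46 -0.02 | -0.000 -0.000 0.008 
15 1.74 -1.47 -0.02 | -0.000 -0.000 0.008 
16 1.73 -1.49 -0.02 | -0.000 -0.000 0.008 
17 1.72 -1.50 -0.02 | -0.000 -0.000 0.008
```

View pics/s6.png

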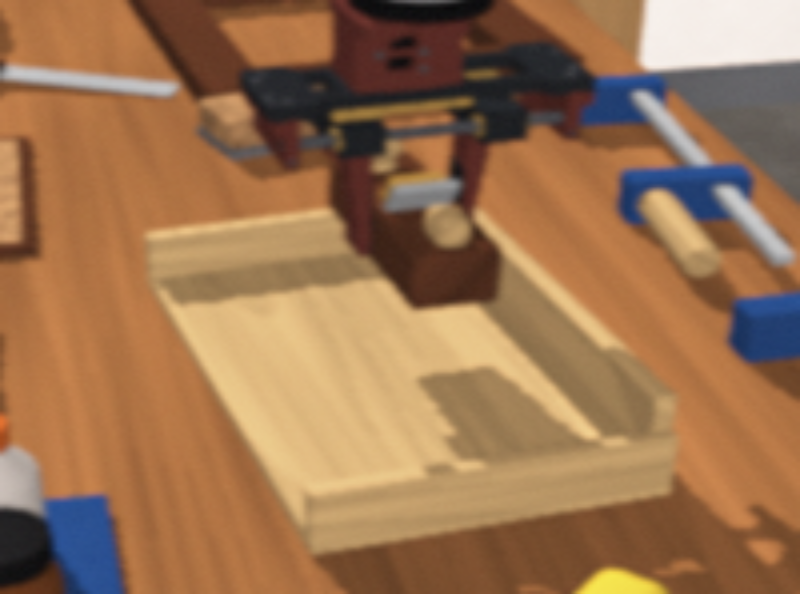

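jog_arm:
  deltas:
    - {"xyz":[1,-0.7,-0.5],"twist":[0,0,0.004],"claw":4}
    - {"xyz":[1.9,-1.3,0],"twist":[0,0,0.008],"claw":4}
    - {"xyz":[2.4,-1.7,0],"twist":[0,0,0.01],"claw":4}
    - {"xyz":[2.6,-1.9,0],"twist":[0,0,0.012],"claw":4}
    - {"xyz":[2.6,-1.9,0],"twist":[0,0,0.012],"claw":4}
    - {"xyz":[2.6,-1.9,0],"twist":[0,0,0.012],"claw":4}
    - {"xyz":[2.6,-1.9,0],"twist":[0,0,0.012],"claw":4}
    - {"xyz":[2.6,-2,0],"twist":[0,0,0.012],"claw":4}
    - {"xyz":[2.6,-2,0],"twist":[0,0,0.012],"claw":4}
    - {"xyz":[2.4,-2,0],"twist":[0,0,0.012],"claw":4}

```text
clock: 27.45
position: [0.4567, 0.2087, 0.1804]
tcp_rot: [0.715, 0.699, -0.005, -0.006]
ft_force: [0.5, 0.7, -5.5]
gripper_width: 0.0499
```

```bash
python3 -c "
from h import *
st();plan([(.408,.277,.16,1.526,6)])"
```

```text
t 27.45 pos [0.4567 0.2087 0.1804] yaw 1.5487 tilt [-0.015   0.0021] F [ 0.5394  0.7097 -5.5444] g 0.0499 q [ 0.3571 -0.1544  1.6872  0.0072  1.6221  0.3795]
1 1.12 -0.83 0.36 | -0.003 -0.000 0.004 
2 1.12 -0.84 0.35 | -0.003 -0.000 0.004 
3 1.11 -0.84 0.35 | -0.003 -0.000 0.004 
4 1.11 -0.85 0.35 | -0.003 -0.000 0.004 
5 1.11 -0.85 0.35 | -0.003 -0.000 0.004 
6 1.10 -0.86 0.34 | -0.003 -0.000 0.004
```

jog_arm:
  deltas:
    - {"xyz":[1.6,-1.2,0.2],"twist":[-0.003,0,0.005],"claw":4}
    - {"xyz":[1.4,-1.1,0.3],"twist":[-0.003,0,0.005],"claw":4}
    - {"xyz":[1.2,-0.9,0.4],"twist":[-0.003,0,0.005],"claw":4}
    - {"xyz":[1.0,-0.7,0.5],"twist":[-0.003,0,0.005],"claw":4}
    - {"xyz":[0.7,-0.5,0.5],"twist":[-0.003,0,0],"claw":4}
    - {"xyz":[0.4,-0.3,0.5],"twist":[0,0,0],"claw":4}
    - {"xyz":[0.1,0,0.3],"twist":[0,0,0],"claw":4}
    - {"xyz":[0,0,0],"twist":[0,0,0],"claw":4}
    - {"xyz":[0,0,0],"twist":[0,0,0],"claw":4}
    - {"xyz":[0,0,0],"twist":[0,0,0],"claw":4}

```text
clock: 28.45
position: [0.4009, 0.2797, 0.1499]
tcp_rot: [0.72, 0.694, -0.002, -0.002]
ft_force: [-0.3, -0.3, -5.8]
gripper_width: 0.05
```

```bash
python3 -c "
from h import *
st();plan([(.408,.277,.107,1.526,5)])
im,d=get_image('side');cv2.imwrite('pics/s7.png',cv2.resize(im[100:240,150:310],None,fx=5,fy=4.2))"
```

```text
t 28.45 pos [0.4009 0.2797 0.1499] yaw 1.5341 tilt [-0.0056  0.0009] F [-0.2727 -0.2599 -5.8064] g 0.05 q [ 0.5375 -0.1849  1.7687  0.0036  1.5621  0.5741]
1 -0.05 0.15 0.86 | -0.001 -0.000 0.002 
2 -0.05 0.15 0.86 | -0.001 -0.000 0.002 
3 -0.05 0.15 0.86 | -0.001 -0.000 0.002 
4 -0.05 0.15 0.86 | -0.001 -0.000 0.002 
5 -0.05 0.15 0.86 | -0.001 -0.000 0.002
```

View pics/s7.png

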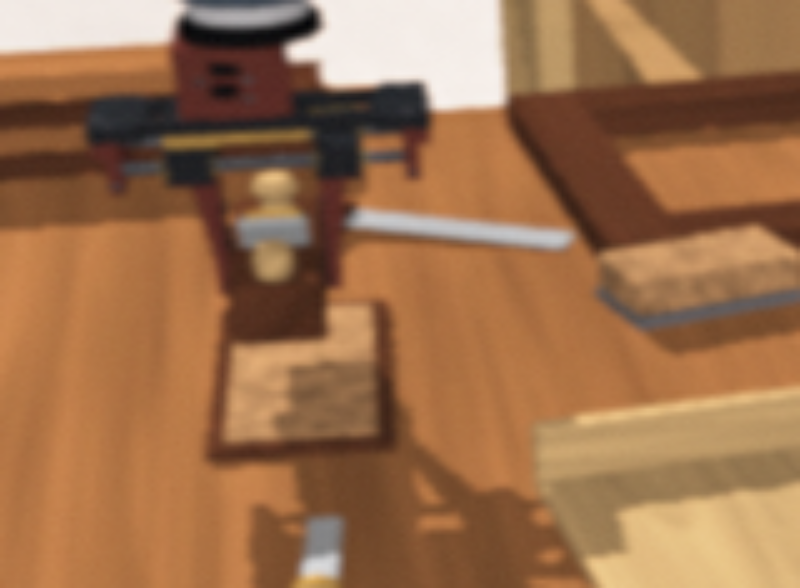

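jog_arm:
  deltas:
    - {"xyz":[-0.15,0.3,0.3],"twist":[-0.002,0,0.004],"claw":4}
    - {"xyz":[-0.1,0.25,0.7],"twist":[-0.002,0,0.003],"claw":4}
    - {"xyz":[0,0.1,0.8],"twist":[0,0,0],"claw":4}
    - {"xyz":[0,0,0.8],"twist":[0,0,0],"claw":4}
    - {"xyz":[0,0,0.8],"twist":[0,0,0],"claw":4}
    - {"xyz":[0,0,0.6],"twist":[0,0,0],"claw":4}
    - {"xyz":[0,0,0.2],"twist":[0,0,0],"claw":4}
    - {"xyz":[0,0,0],"twist":[0,0,0],"claw":4}
    - {"xyz":[0,0,0],"twist":[0,0,0],"claw":4}
    - {"xyz":[0,0,0],"twist":[0,0,0],"claw":4}

```text
clock: 29.5
position: [0.4082, 0.2759, 0.1036]
tcp_rot: [0.723, 0.691, -0.001, -0.001]
ft_force: [0.4, 0.5, -6.0]
gripper_width: 0.05
```

```bash
python3 -c "
from h import *
st();plan([(.408,.277,.0967,1.526,2)])
im,d=get_image('side');cv2.imwrite('pics/s8.png',cv2.resize(im[100:240,150:310],None,fx=5,fy=4.2))"
```

```text
t 29.5 pos [0.4082 0.2759 0.1036] yaw 1.525 tilt [-0.0019  0.0001] F [ 0.3576  0.4709 -5.964 ] g 0.05 q [ 0.5247 -0.1452  1.8173  0.0011  1.4711  0.5704]
1 0.05 -0.01 0.35 | -0.001 -0.000 -0.001 
2 0.05 -0.01 0.35 | -0.001 -0.000 -0.001
```

View pics/s8.png

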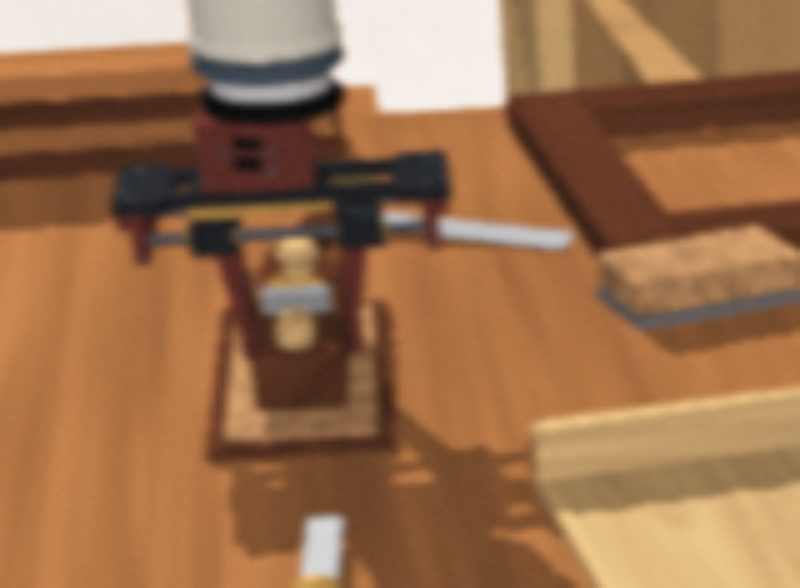

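jog_arm:
  deltas:
    - {"xyz":[0,0,0.3],"twist":[0,0,0],"claw":4}
    - {"xyz":[0,0,0.25],"twist":[0,0,0],"claw":4}
    - {"xyz":[0,0,0.15],"twist":[0,0,0],"claw":4}
    - {"xyz":[0,0,0.1],"twist":[0,0,0],"claw":4}
    - {"xyz":[0,0,0],"twist":[0,0,0],"claw":4}
    - {"xyz":[0,0,0],"twist":[0,0,0],"claw":4}
    - {"xyz":[0,0,0],"twist":[0,0,0],"claw":4}
    - {"xyz":[0,0,0],"twist":[0,0,0],"claw":4}
    - {"xyz":[0,0,0],"twist":[0,0,0],"claw":4}
    - {"xyz":[0,0,0],"twist":[0,0,0],"claw":4}

```text
clock: 30.55
position: [0.4088, 0.2764, 0.0968]
tcp_rot: [0.723, 0.691, 0.001, -0.0]
ft_force: [-0.5, 0.2, -4.3]
gripper_width: 0.0497
```

```bash
python3 -c "
from h import *
st()"
```

```text
t 30.55 pos [0.4088 0.2764 0.0968] yaw 1.5251 tilt [0.0005 0.0015] F [-0.4776  0.1864 -4.317 ] g 0.0497 q [ 0.5249 -0.1396  1.8249  0.0011  1.4551  0.5705]
```

jog_arm:
  deltas:
    - {"xyz":[0,0,0.05],"twist":[0,0,0],"claw":4}
    - {"xyz":[0,0,0],"twist":[0,0,0],"claw":5}
    - {"xyz":[0,0,0],"twist":[0,0,0],"claw":5.5}
    - {"xyz":[0,0,0],"twist":[0,0,0],"claw":6.4}
    - {"xyz":[0,0,0],"twist":[0,0,0],"claw":6.4}
    - {"xyz":[0,0,0],"twist":[0,0,0],"claw":6.4}
    - {"xyz":[0,0,0],"twist":[0,0,0],"claw":6.4}
    - {"xyz":[0,0,-1],"twist":[0,0,0],"claw":6.4}
    - {"xyz":[0,0,-2.5],"twist":[0,0,0],"claw":6.4}
    - {"xyz":[0,0,-3.5],"twist":[0,0,0],"claw":6.4}

```text
clock: 31.55
position: [0.4082, 0.2758, 0.1675]
tcp_rot: [0.723, 0.691, -0.001, -0.001]
ft_force: [1.4, -0.4, -1.0]
gripper_width: 0.0639
```

```bash
python3 -c "
from h import *
st();plan([(.41,-.194,.23,.1187,16)])"
```

```text
t 31.55 pos [0.4082 0.2758 0.1675] yaw 1.525 tilt [-0.0017  0.0002] F [ 1.4481 -0.3814 -0.9601] g 0.0639 q [ 0.5246 -0.1844  1.7368  0.001   1.5905  0.5704]
1 -2.93 0.14 -0.39 | -0.000 0.000 0.088 
2 -2.91 0.40 -0.39 | -0.000 0.000 0.088 
3 -2.86 0.66 -0.39 | -0.000 0.000 0.088 
4 -2.79 0.90 -0.39 | -0.000 0.000 0.088 
5 -2.70 1.15 -0.39 | -0.000 0.000 0.088 
6 -2.59 1.38 -0.39 | -0.000 0.000 0.088 
7 -2.46 1.60 -0.39 | -0.000 0.000 0.088 
8 -2.31 1.81 -0.39 | -0.000 0.000 0.088 
9 -2.14 2.01 -0.39 | -0.000 0.000 0.088 
10 -1.96 2.19 -0.39 | -0.000 0.000 0.088 
11 -1.76 2.35 -0.39 | -0.000 0.000 0.088 
12 -1.55 2.50 -0.39 | -0.000 0.000 0.088 
13 -1.32 2.62 -0.39 | -0.000 0.000 0.088 
14 -1.09 2.73 -0.39 | -0.000 0.000 0.088 
15 -0.84 2.81 -0.39 | -0.000 0.000 0.088 
16 -0.59 2.88 -0.39 | -0.000 0.000 0.088
```

jog_arm:
  deltas:
    - {"xyz":[0,0,-3],"twist":[0,0,0],"claw":6.4}
    - {"xyz":[-2,0.2,-2],"twist":[0,0,0.08],"claw":6.4}
    - {"xyz":[-2.9,0.4,-0.5],"twist":[0,0,0.088],"claw":6.4}
    - {"xyz":[-2.9,0.7,0],"twist":[0,0,0.088],"claw":6.4}
    - {"xyz":[-2.8,0.9,0],"twist":[0,0,0.088],"claw":6.4}
    - {"xyz":[-2.7,1.2,0],"twist":[0,0,0.088],"claw":6.4}
    - {"xyz":[-2.6,1.4,0],"twist":[0,0,0.088],"claw":6.4}
    - {"xyz":[-2.5,1.6,0],"twist":[0,0,0.088],"claw":6.4}
    - {"xyz":[-2.3,1.8,0],"twist":[0,0,0.088],"claw":6.4}
    - {"xyz":[-2.1,2,0],"twist":[0,0,0.088],"claw":6.4}

```text
clock: 32.55
position: [0.411, 0.015, 0.2402]
tcp_rot: [0.936, 0.351, 0.01, -0.0]
ft_force: [0.5, 0.3, 0.7]
gripper_width: 0.064
```

```bash
python3 -c "
from h import *
st();plan([(.41,-.194,.215,.1187,9)])"
```

```text
t 32.55 pos [0.411  0.015  0.2402] yaw 0.7183 tilt [0.0193 0.0077] F [0.5475 0.2888 0.7329] g 0.064 q [-0.0519 -0.4499  1.8192  0.0088  1.7533  0.8023]
1 -1.54 1.74 0.26 | 0.000 -0.002 0.067 
2 -1.42 1.84 0.27 | 0.000 -0.002 0.067 
3 -1.30 1.93 0.27 | 0.000 -0.002 0.067 
4 -1.16 2.01 0.27 | 0.000 -0.002 0.067 
5 -1.03 2.08 0.27 | 0.000 -0.002 0.067 
6 -0.89 2.15 0.28 | 0.000 -0.002 0.067 
7 -0.74 2.20 0.28 | 0.000 -0.002 0.067 
8 -0.59 2.25 0.28 | 0.000 -0.002 0.067 
9 -0.44 2.28 0.28 | 0.000 -0.002 0.067
```

jog_arm:
  deltas:
    - {"xyz":[-1.8,2.1,0],"twist":[0,-0.002,0.075],"claw":6.4}
    - {"xyz":[-1.7,2.2,0.2],"twist":[0,-0.002,0.075],"claw":6.4}
    - {"xyz":[-1.5,2.2,0.3],"twist":[0,-0.002,0.075],"claw":6.4}
    - {"xyz":[-1.3,2.2,0.3],"twist":[0,-0.002,0.075],"claw":6.4}
    - {"xyz":[-1.1,2.2,0.3],"twist":[0,-0.002,0.075],"claw":6.4}
    - {"xyz":[-0.9,2.2,0.3],"twist":[0,-0.002,0.075],"claw":6.4}
    - {"xyz":[-0.7,2,0.3],"twist":[0,-0.002,0.065],"claw":6.4}
    - {"xyz":[-0.4,1.5,0.2],"twist":[0,-0.002,0.04],"claw":6.4}
    - {"xyz":[-0.2,0.8,0],"twist":[0,0,0.02],"claw":6.4}
    - {"xyz":[0,0,0],"twist":[0,0,0],"claw":6.4}

```text
clock: 33.55
position: [0.3995, -0.1972, 0.2294]
tcp_rot: [0.998, 0.055, 0.008, 0.002]
ft_force: [-0.5, -0.1, -0.3]
gripper_width: 0.0641
```

```bash
python3 -c "
from h import *
st();plan([(.41,-.194,.205,.1187,3)])
im,d=get_image('side');cv2.imwrite('pics/s9.png',im);np.save('s9.npy',d)
im,d=get_image('top');cv2.imwrite('pics/t9.png',im);np.save('t9.npy',d)
w=cloud('top',d);m=np.zeros(d.shape,bool);m[235:300,110:225]=1
P=w[m&(w[...,2]>.04)];print(cv2.minAreaRect((P[:,:2]*1000).astype(np.float32)))
P=w[m&(w[...,2]>.006)&(w[...,2]<.02)];print(cv2.minAreaRect((P[:,:2]*1000).astype(np.float32)))
cv2.imwrite('pics/c9.png',cv2.resize(im[235:300,110:225],None,fx=6,fy=6,interpolation=cv2.INTER_CUBIC))
"
```

```text
t 33.55 pos [ 0.3995 -0.1972  0.2294] yaw 0.1111 tilt [ 0.0154 -0.0031] F [-0.4683 -0.0818 -0.2581] g 0.0641 q [-0.5381 -0.3468  1.7615  0.0053  1.7121  0.9224]
1 0.35 -0.07 0.82 | 0.002 -0.005 -0.003 
2 0.35 -0.07 0.82 | 0.002 -0.005 -0.003 
3 0.36 -0.07 0.82 | 0.002 -0.005 -0.003 
((408.7565612792969, 275.7418518066406), (150.12489318847656, 50.054962158203125), 87.43695831298828)
((405.3763732910156, 260.4205322265625), (245.84475708007812, 101.1302261352539), 87.01126861572266)
```

View pics/c9.png

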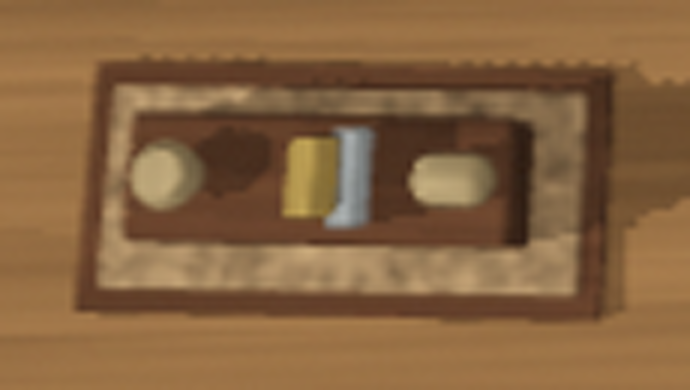

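View pics/s9.png

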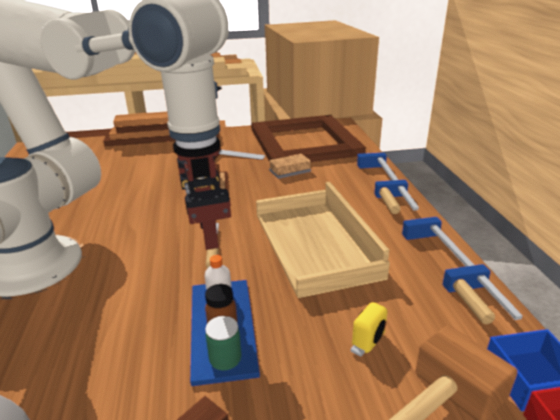

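jog_arm:
  deltas:
    - {"xyz":[0.5,-0.1,0.2],"twist":[0.002,-0.007,-0.004],"claw":6.4}
    - {"xyz":[0.4,-0.1,0.6],"twist":[0.002,-0.006,-0.004],"claw":6.4}
    - {"xyz":[0.1,0,0.8],"twist":[0,0,0],"claw":6.4}
    - {"xyz":[0,0,0.6],"twist":[0,0,0],"claw":6.4}
    - {"xyz":[0,0,0],"twist":[0,0,0],"claw":6.4}
    - {"xyz":[0,0,0],"twist":[0,0,0],"claw":6.4}
    - {"xyz":[0,0,0],"twist":[0,0,0],"claw":6.4}
    - {"xyz":[0,0,0],"twist":[0,0,0],"claw":6.4}
    - {"xyz":[0,0,0],"twist":[0,0,0],"claw":6.4}
    - {"xyz":[0,0,0],"twist":[0,0,0],"claw":6.4}

```text
clock: 34.65
position: [0.411, -0.1902, 0.2058]
tcp_rot: [0.998, 0.064, 0.001, -0.0]
ft_force: [0.1, -0.5, 0.1]
gripper_width: 0.0644
```

```bash
python3 -c "
from h import *
st();plan([(.41,-.194,.1147,.1187,7)])"
```

```text
t 34.65 pos [ 0.411  -0.1902  0.2058] yaw 0.1276 tilt [0.0015 0.0004] F [ 0.0575 -0.5226  0.1068] g 0.0644 q [-0.5092 -0.3121  1.7758  0.0011  1.6768  0.9342]
1 -0.02 0.05 1.30 | -0.000 -0.000 0.001 
2 -0.02 0.05 1.30 | -0.000 -0.000 0.001 
3 -0.02 0.05 1.30 | -0.000 -0.000 0.001 
4 -0.02 0.05 1.30 | -0.000 -0.000 0.001 
5 -0.02 0.05 1.30 | -0.000 -0.000 0.001 
6 -0.02 0.05 1.30 | -0.000 -0.000 0.001 
7 -0.02 0.05 1.30 | -0.000 -0.000 0.001
```

jog_arm:
  deltas:
    - {"xyz":[-0.05,0.2,0.5],"twist":[0,0,0.005],"claw":6.4}
    - {"xyz":[-0.05,0.15,1.2],"twist":[0,0,0.004],"claw":6.4}
    - {"xyz":[0,0,1.4],"twist":[0,0,0],"claw":6.4}
    - {"xyz":[0,0,1.4],"twist":[0,0,0],"claw":6.4}
    - {"xyz":[0,0,1.4],"twist":[0,0,0],"claw":6.4}
    - {"xyz":[0,0,1],"twist":[0,0,0],"claw":6.4}
    - {"xyz":[0,0,0.6],"twist":[0,0,0],"claw":6.4}
    - {"xyz":[0,0,0.2],"twist":[0,0,0],"claw":6.4}
    - {"xyz":[0,0,0],"twist":[0,0,0],"claw":6.4}
    - {"xyz":[0,0,0],"twist":[0,0,0],"claw":6.4}

```text
clock: 35.65
position: [0.4096, -0.1937, 0.12]
tcp_rot: [0.998, 0.059, -0.001, -0.001]
ft_force: [0.9, 0.6, 1.6]
gripper_width: 0.064
```

```bash
python3 -c "
from h import *
st();plan([(.41,-.194,.1147,.1187,1)])"
```

```text
t 35.65 pos [ 0.4096 -0.1937  0.12  ] yaw 0.1175 tilt [-0.0013  0.002 ] F [0.8607 0.5814 1.6193] g 0.064 q [-0.5175 -0.2722  1.8967  0.0011  1.5193  0.9358]
1 0.04 0.04 0.53 | -0.002 0.001 -0.001
```

jog_arm:
  deltas:
    - {"xyz":[0,0,0.3],"twist":[0,0,0],"claw":6.4}
    - {"xyz":[0,0,0.2],"twist":[0,0,0],"claw":6.2}
    - {"xyz":[0,0,0],"twist":[0,0,0],"claw":5.7}
    - {"xyz":[0,0,0],"twist":[0,0,0],"claw":5.3}
    - {"xyz":[0,0,0],"twist":[0,0,0],"claw":5}
    - {"xyz":[0,0,0],"twist":[0,0,0],"claw":4.6}
    - {"xyz":[0,0,0],"twist":[0,0,0],"claw":4}
    - {"xyz":[0,0,0],"twist":[0,0,0],"claw":4}
    - {"xyz":[0,0,0],"twist":[0,0,0],"claw":4}
    - {"xyz":[0,0,0],"twist":[0,0,0],"claw":4}

```text
clock: 36.65
position: [0.4105, -0.1941, 0.1167]
tcp_rot: [0.998, 0.059, 0.001, -0.0]
ft_force: [-0.1, -0.2, 0.2]
gripper_width: 0.0476
```

```bash
python3 -c "
from h import *
st();plan([(.41,-.194,.19,.118,3),(.5852,.0496,.19,.118,9)])"
```

```text
t 36.65 pos [ 0.4105 -0.1941  0.1167] yaw 0.1175 tilt [0.002  0.0002] F [-0.1451 -0.1847  0.2206] g 0.0476 q [-0.5174 -0.2699  1.9009  0.0012  1.509   0.9358]
1 -0.01 -0.01 -2.45 | 0.000 -0.001 -0.000 
2 -0.01 -0.01 -2.45 | 0.000 -0.001 -0.000 
3 -0.01 -0.01 -2.45 | 0.000 -0.001 -0.000 
4 2.25 -2.46 -0.00 | -0.000 0.000 -0.000 
5 2.25 -2.46 -0.00 | -0.000 0.000 -0.000 
6 2.25 -2.46 -0.00 | -0.000 0.000 -0.000 
7 2.25 -2.46 -0.00 | -0.000 0.000 -0.000 
8 2.25 -2.46 -0.00 | -0.000 0.000 -0.000 
9 2.25 -2.46 -0.00 | -0.000 0.000 -0.000 
10 2.25 -2.46 -0.00 | -0.000 0.000 -0.000 
11 2.25 -2.46 -0.00 | -0.000 0.000 -0.000 
12 2.25 -2.46 -0.00 | -0.000 0.000 -0.000
```

jog_arm:
  deltas:
    - {"xyz":[0,0,-1],"twist":[0,0,0],"claw":4}
    - {"xyz":[0,0,-2.5],"twist":[0,0,0],"claw":4}
    - {"xyz":[0,0,-2.5],"twist":[0,0,0],"claw":4}
    - {"xyz":[1.6,-1.8,-0.5],"twist":[0,0,0],"claw":4}
    - {"xyz":[2.8,-3,0],"twist":[0,0,0],"claw":4}
    - {"xyz":[3,-3.3,0],"twist":[0,0,0],"claw":4}
    - {"xyz":[3,-3.3,0],"twist":[0,0,0],"claw":4}
    - {"xyz":[3,-3.3,0],"twist":[0,0,0],"claw":4}
    - {"xyz":[2.4,-2.6,0],"twist":[0,0,0],"claw":4}
    - {"xyz":[1.3,-1.4,0],"twist":[0,0,0],"claw":4}

```text
clock: 37.65
position: [0.563, 0.0167, 0.1907]
tcp_rot: [0.998, 0.055, 0.003, 0.001]
ft_force: [-0.5, 0.6, -0.4]
gripper_width: 0.0477
```

```bash
python3 -c "
from h import *
st();plan([(.5857,.0496,.15,.118,4)])"
```

```text
t 37.65 pos [0.563  0.0167 0.1907] yaw 0.11 tilt [ 0.0057 -0.0011] F [-0.5288  0.6335 -0.3866] g 0.0477 q [-0.0302 -0.0048  1.5273 -0.001   1.6134  1.4306]
1 0.65 -0.76 1.02 | 0.000 -0.001 -0.002 
2 0.65 -0.75 1.02 | 0.000 -0.001 -0.002 
3 0.65 -0.75 1.02 | 0.000 -0.001 -0.002 
4 0.66 -0.75 1.02 | 0.000 -0.001 -0.002
```

jog_arm:
  deltas:
    - {"xyz":[0.7,-0.8,0.3],"twist":[0,-0.002,-0.003],"claw":4}
    - {"xyz":[0.6,-0.7,0.8],"twist":[0,-0.002,-0.003],"claw":4}
    - {"xyz":[0.6,-0.7,0.8],"twist":[0,-0.002,-0.002],"claw":4}
    - {"xyz":[0.4,-0.5,0.8],"twist":[0,0,0],"claw":4}
    - {"xyz":[0.1,-0.2,0.8],"twist":[0,0,0],"claw":4}
    - {"xyz":[0,0,0.8],"twist":[0,0,0],"claw":4}
    - {"xyz":[0,0,0.6],"twist":[0,0,0],"claw":4}
    - {"xyz":[0,0,0.2],"twist":[0,0,0],"claw":4}
    - {"xyz":[0,0,0],"twist":[0,0,0],"claw":4}
    - {"xyz":[0,0,0],"twist":[0,0,0],"claw":4}

```text
clock: 38.65
position: [0.5838, 0.0486, 0.1345]
tcp_rot: [0.998, 0.059, -0.002, 0.001]
ft_force: [0.3, 1.1, -1.2]
gripper_width: 0.0475
```

```bash
python3 -c "
from h import *
st();plan([(.5857,.0496,.1155,.118,2)])"
```

```text
t 38.65 pos [0.5838 0.0486 0.1345] yaw 0.1174 tilt [-0.0045 -0.0031] F [ 0.3005  1.0936 -1.2369] g 0.0475 q [ 0.0264  0.089   1.5316 -0.003   1.5257  1.48  ]
1 0.11 -0.04 0.95 | 0.001 0.002 -0.000 
2 0.10 -0.04 0.95 | 0.001 0.002 -0.000
```

jog_arm:
  deltas:
    - {"xyz":[0.1,-0.05,0.5],"twist":[0.001,0.003,0],"claw":4}
    - {"xyz":[0.05,-0.05,0.6],"twist":[0.001,0.002,0],"claw":4}
    - {"xyz":[0,0,0.5],"twist":[0,0,0],"claw":4}
    - {"xyz":[0,0,0.2],"twist":[0,0,0],"claw":4}
    - {"xyz":[0,0,0],"twist":[0,0,0],"claw":4}
    - {"xyz":[0,0,0],"twist":[0,0,0],"claw":4}
    - {"xyz":[0,0,0],"twist":[0,0,0],"claw":4}
    - {"xyz":[0,0,0],"twist":[0,0,0],"claw":4}
    - {"xyz":[0,0,0],"twist":[0,0,0],"claw":4}
    - {"xyz":[0,0,0],"twist":[0,0,0],"claw":4}

```text
clock: 39.65
position: [0.5859, 0.0497, 0.1165]
tcp_rot: [0.998, 0.059, 0.002, 0.0]
ft_force: [-0.4, 0.6, -1.2]
gripper_width: 0.0475
```

```bash
python3 -c "
from h import *
st();plan([(.5857,.0496,.1147,.118,1)])"
```

```text
t 39.65 pos [0.5859 0.0497 0.1165] yaw 0.1173 tilt [ 0.0034 -0.0003] F [-0.4252  0.5543 -1.1811] g 0.0475 q [ 0.027   0.1004  1.5519 -0.0004  1.4858  1.4806]
1 -0.02 0.01 0.18 | 0.001 -0.003 -0.001
```

Position matches to 0.2 mm. I lower the last 2 mm and release.

jog_arm:
  deltas:
    - {"xyz":[0,0,0.15],"twist":[0,0,0],"claw":4}
    - {"xyz":[0,0,0.1],"twist":[0,0,0],"claw":4}
    - {"xyz":[0,0,0],"twist":[0,0,0],"claw":4}
    - {"xyz":[0,0,0],"twist":[0,0,0],"claw":4.8}
    - {"xyz":[0,0,0],"twist":[0,0,0],"claw":5.2}
    - {"xyz":[0,0,0],"twist":[0,0,0],"claw":6}
    - {"xyz":[0,0,0],"twist":[0,0,0],"claw":6}
    - {"xyz":[0,0,0],"twist":[0,0,0],"claw":6}
    - {"xyz":[0,0,0],"twist":[0,0,0],"claw":6}
    - {"xyz":[0,0,0],"twist":[0,0,0],"claw":6}

```text
clock: 40.65
position: [0.5865, 0.0498, 0.1152]
tcp_rot: [0.998, 0.059, 0.003, 0.0]
ft_force: [-0.4, 0.2, 0.0]
gripper_width: 0.0599
```

```bash
python3 -c "
from h import *
st()"
```

```text
t 40.65 pos [0.5865 0.0498 0.1152] yaw 0.1173 tilt [ 0.0058 -0.0003] F [-0.351   0.1958  0.0076] g 0.0599 q [ 0.027   0.1013  1.5534 -0.0004  1.4811  1.4806]
```

jog_arm:
  deltas:
    - {"xyz":[0,0,-1],"twist":[0,0,0],"claw":6}
    - {"xyz":[0,0,-2],"twist":[0,0,0],"claw":6}
    - {"xyz":[0,0,-2.5],"twist":[0,0,0],"claw":6}
    - {"xyz":[0,0,-2.5],"twist":[0,0,0],"claw":6.4}
    - {"xyz":[0,0,-1.5],"twist":[0,0,0],"claw":6.4}
    - {"xyz":[-1,1.4,-0.5],"twist":[0,0,0],"claw":6.4}
    - {"xyz":[-2,2.8,0],"twist":[0,0,0],"claw":6.4}
    - {"xyz":[-2.5,3.5,0],"twist":[0,0,0],"claw":6.4}
    - {"xyz":[-2.5,3.5,0],"twist":[0,0,0],"claw":6.4}
    - {"xyz":[-2.5,3.5,0],"twist":[0,0,0],"claw":6.4}

```text
clock: 41.65
position: [0.4949, -0.1123, 0.219]
tcp_rot: [0.998, 0.063, 0.002, 0.0]
ft_force: [0.8, -0.2, -0.5]
gripper_width: 0.0638
```

```bash
python3 -c "
from h import *
st();plan([(.4100,-.2752,.19,.117,6)])
im,d=get_image('side');cv2.imwrite('pics/s10.png',im)
a=cv2.imread('pics/side0.png')
x=np.hstack([i[180:300,240:395] for i in(a,im)]);cv2.imwrite('pics/c10.png',cv2.resize(x,None,fx=2.5,fy=2.5))"
```

```text
t 41.65 pos [ 0.4949 -0.1123  0.219 ] yaw 0.1256 tilt [ 0.0035 -0.0005] F [ 0.8447 -0.173  -0.4761] g 0.0638 q [-0.2903 -0.1624  1.626   0.0005  1.6746  1.1549]
1 -1.75 2.52 0.48 | 0.000 -0.001 0.001 
2 -1.74 2.52 0.48 | 0.000 -0.001 0.001 
3 -1.74 2.52 0.48 | 0.000 -0.001 0.001 
4 -1.73 2.52 0.48 | 0.000 -0.001 0.001 
5 -1.73 2.53 0.48 | 0.000 -0.001 0.001 
6 -1.73 2.53 0.48 | 0.000 -0.001 0.001
```

View pics/c10.png

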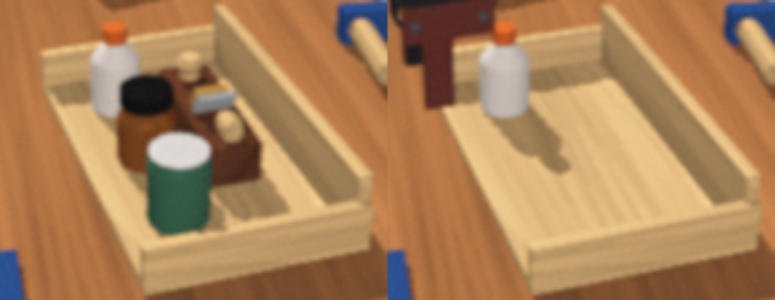

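```bash
cat > cmp.py <<'E'
from h import *
def shift(fa,fb,box,zc,cam):
    # subpixel template match of box from fa in fb; returns pix shift
    a=cv2.cvtColor(cv2.imread(fa),cv2.COLOR_BGR2GRAY).astype(np.float32);b=cv2.cvtColor(cv2.imread(fb),cv2.COLOR_BGR2GRAY).astype(np.float32)
    x0,y0,x1,y1=box;s=8
    t=cv2.resize(a[y0:y1,x0:x1],None,fx=s,fy=s,interpolation=cv2.INTER_CUBIC)
    w=cv2.resize(b[y0-5:y1+5,x0-5:x1+5],None,fx=s,fy=s,interpolation=cv2.INTER_CUBIC)
    r=cv2.matchTemplate(w,t,cv2.TM_CCOEFF_NORMED);_,v,_,l=cv2.minMaxLoc(r)
    du,dv=l[0]/s-5,l[1]/s-5;cx,cy=(x0+x1)/2,(y0+y1)/2
    print(cam,box,'px',du,dv,'score',round(v,3),'m',(ray(cam,cx+du,cy+dv,zc)-ray(cam,cx,cy,zc))[:2])
E
python3 -c "
from cmp import *
shift('pics/side0.png','pics/s10.png',(276,186,296,210),.08,'side')
shift('pics/side0.png','pics/s10.png',(278,187,294,200),.09,'side')
shift('pics/side0.png','pics/s10.png',(340,250,385,290),.03,'side')
shift('pics/side0.png','pics/s4.png',(340,300,390,355),.03,'side')"
```

```text
side (276, 186, 296, 210) px 0.75 -0.125 score 0.912 m [0.0018 0.0003]
side (278, 187, 294, 200) px 0.875 0.25 score 0.825 m [ 0.0018 -0.0016]
side (340, 250, 385, 290) px -0.5 0.0 score 0.801 m [-0.001   0.0002]
side (340, 300, 390, 355) px 0.0 0.0 score 1.0 m [0. 0.]
```

jog_arm:
  deltas:
    - {"xyz":[-2.1,3.1,0],"twist":[0,0,0.002],"claw":6.4}
    - {"xyz":[-2.1,3.1,0.2],"twist":[0,0,0.002],"claw":6.4}
    - {"xyz":[-2,2.9,0.4],"twist":[0,0,0.002],"claw":6.4}
    - {"xyz":[-1.7,2.5,0.5],"twist":[0,0,0.002],"claw":6.4}
    - {"xyz":[-1.1,1.6,0.5],"twist":[0,0,0],"claw":6.4}
    - {"xyz":[-0.4,0.7,0.3],"twist":[0,0,0],"claw":6.4}
    - {"xyz":[0,0,0],"twist":[0,0,0],"claw":6.4}
    - {"xyz":[0,0,0],"twist":[0,0,0],"claw":6.4}
    - {"xyz":[0,0,0],"twist":[0,0,0],"claw":6.4}
    - {"xyz":[0,0,0],"twist":[0,0,0],"claw":6.4}

```text
clock: 42.7
position: [0.4049, -0.2741, 0.1957]
tcp_rot: [0.999, 0.053, -0.002, 0.001]
ft_force: [-0.6, 0.5, -0.3]
gripper_width: 0.0638
```

```bash
python3 -c "
from h import *
st();plan([(.4103,-.2754,.1126,.117,6)])"
```

```text
t 42.7 pos [ 0.4049 -0.2741  0.1957] yaw 0.1063 tilt [-0.0046 -0.0023] F [-0.6334  0.5428 -0.3063] g 0.0638 q [-0.6621 -0.2042  1.7039 -0.0047  1.644   0.8021]
1 0.09 0.03 1.38 | 0.000 0.001 -0.002 
2 0.09 0.03 1.38 | 0.000 0.001 -0.002 
3 0.09 0.03 1.38 | 0.000 0.001 -0.002 
4 0.09 0.03 1.38 | 0.000 0.001 -0.002 
5 0.09 0.03 1.38 | 0.000 0.001 -0.002 
6 0.09 0.03 1.39 | 0.000 0.001 -0.002
```

jog_arm:
  deltas:
    - {"xyz":[0.3,0.08,0],"twist":[0,0.003,-0.006],"claw":6.6}
    - {"xyz":[0.2,0.08,0.5],"twist":[0,0.002,-0.005],"claw":6.6}
    - {"xyz":[0,0,1.3],"twist":[0,0,0],"claw":6.6}
    - {"xyz":[0,0,1.4],"twist":[0,0,0],"claw":6.6}
    - {"xyz":[0,0,1.4],"twist":[0,0,0],"claw":6.6}
    - {"xyz":[0,0,1.2],"twist":[0,0,0],"claw":6.6}
    - {"xyz":[0,0,0.8],"twist":[0,0,0],"claw":6.6}
    - {"xyz":[0,0,0.2],"twist":[0,0,0],"claw":6.6}
    - {"xyz":[0,0,0],"twist":[0,0,0],"claw":6.6}
    - {"xyz":[0,0,0],"twist":[0,0,0],"claw":6.6}

```text
clock: 43.7
position: [0.4109, -0.2732, 0.1197]
tcp_rot: [0.998, 0.061, -0.001, -0.0]
ft_force: [0.1, -0.1, 0.8]
gripper_width: 0.0659
```

```bash
python3 -c "
from h import *
st();plan([(.4103,-.2754,.1126,.117,1)])"
```

```text
t 43.7 pos [ 0.4109 -0.2732  0.1197] yaw 0.1215 tilt [-0.0016  0.0006] F [ 0.1286 -0.1     0.8454] g 0.0659 q [-0.6554 -0.1551  1.7969 -0.0005  1.5014  0.7939]
1 -0.08 0.22 0.71 | -0.001 0.001 0.005
```

jog_arm:
  deltas:
    - {"xyz":[-0.05,0.15,0.3],"twist":[0,0,0.003],"claw":6.6}
    - {"xyz":[0,0.05,0.3],"twist":[0,0,0.002],"claw":6.6}
    - {"xyz":[0,0,0],"twist":[0,0,0],"claw":6.2}
    - {"xyz":[0,0,0],"twist":[0,0,0],"claw":5.8}
    - {"xyz":[0,0,0],"twist":[0,0,0],"claw":5.4}
    - {"xyz":[0,0,0],"twist":[0,0,0],"claw":5}
    - {"xyz":[0,0,0],"twist":[0,0,0],"claw":4.5}
    - {"xyz":[0,0,0],"twist":[0,0,0],"claw":4.5}
    - {"xyz":[0,0,0],"twist":[0,0,0],"claw":4.5}
    - {"xyz":[0,0,0],"twist":[0,0,0],"claw":4.5}

```text
clock: 44.7
position: [0.4114, -0.276, 0.1153]
tcp_rot: [0.998, 0.058, 0.001, 0.001]
ft_force: [-0.4, 0.2, -0.2]
gripper_width: 0.0536
```

```bash
python3 -c "
from h import *
st();plan([(.4103,-.2754,.19,.117,3),(.5955,-.0442,.19,.117,9)])"
```

```text
t 44.7 pos [ 0.4114 -0.276   0.1153] yaw 0.116 tilt [ 0.0013 -0.0016] F [-0.3665  0.2017 -0.227 ] g 0.0536 q [-0.6594 -0.1491  1.7996 -0.0005  1.4891  0.7955]
1 -0.03 -0.02 -2.49 | 0.001 -0.000 -0.000 
2 -0.03 -0.02 -2.49 | 0.001 -0.000 -0.000 
3 -0.03 -0.02 -2.49 | 0.001 -0.000 -0.000 
4 2.34 -2.31 -0.00 | 0.000 0.000 0.000 
5 2.34 -2.31 -0.00 | 0.000 0.000 0.000 
6 2.34 -2.31 -0.00 | 0.000 0.000 0.000 
7 2.34 -2.31 -0.00 | 0.000 0.000 0.000 
8 2.34 -2.31 -0.00 | 0.000 0.000 0.000 
9 2.34 -2.31 -0.00 | 0.000 0.000 0.000 
10 2.34 -2.31 -0.00 | 0.000 0.000 0.000 
11 2.34 -2.31 -0.00 | 0.000 0.000 0.000 
12 2.34 -2.31 -0.00 | 0.000 0.000 0.000
```

jog_arm:
  deltas:
    - {"xyz":[0,0,-1],"twist":[0,0,0],"claw":4.5}
    - {"xyz":[0,0,-2.5],"twist":[0,0,0],"claw":4.5}
    - {"xyz":[0,0,-2.5],"twist":[0,0,0],"claw":4.5}
    - {"xyz":[1.8,-1.8,-0.5],"twist":[0,0,0],"claw":4.5}
    - {"xyz":[2.9,-2.9,0],"twist":[0,0,0],"claw":4.5}
    - {"xyz":[3.2,-3.1,0],"twist":[0,0,0],"claw":4.5}
    - {"xyz":[3.2,-3.1,0],"twist":[0,0,0],"claw":4.5}
    - {"xyz":[3.2,-3.1,0],"twist":[0,0,0],"claw":4.5}
    - {"xyz":[2.5,-2.5,0],"twist":[0,0,0],"claw":4.5}
    - {"xyz":[1.4,-1.4,0],"twist":[0,0,0],"claw":4.5}

```text
clock: 45.7
position: [0.5754, -0.0722, 0.1864]
tcp_rot: [0.999, 0.054, 0.0, 0.001]
ft_force: [0.5, -0.5, -2.7]
gripper_width: 0.0534
```

```bash
python3 -c "
from h import *
st();plan([(.595,-.0443,.15,.1164,4)])"
```

```text
t 45.7 pos [ 0.5754 -0.0722  0.1864] yaw 0.1083 tilt [ 0.001  -0.0016] F [ 0.4751 -0.4637 -2.7081] g 0.0534 q [-0.1828  0.0445  1.4848 -0.0014  1.6109  1.2797]
1 0.56 -0.64 0.91 | 0.000 -0.000 -0.002 
2 0.56 -0.64 0.91 | 0.000 -0.000 -0.002 
3 0.56 -0.64 0.91 | 0.000 -0.000 -0.002 
4 0.57 -0.64 0.91 | 0.000 -0.000 -0.002
```

jog_arm:
  deltas:
    - {"xyz":[0.6,-0.7,0.3],"twist":[0,0,-0.003],"claw":4.5}
    - {"xyz":[0.6,-0.7,0.8],"twist":[0,0,-0.003],"claw":4.5}
    - {"xyz":[0.5,-0.6,0.8],"twist":[0,0,-0.002],"claw":4.5}
    - {"xyz":[0.3,-0.4,0.8],"twist":[0,0,0],"claw":4.5}
    - {"xyz":[0.1,-0.1,0.8],"twist":[0,0,0],"claw":4.5}
    - {"xyz":[0,0,0.8],"twist":[0,0,0],"claw":4.5}
    - {"xyz":[0,0,0.6],"twist":[0,0,0],"claw":4.5}
    - {"xyz":[0,0,0.1],"twist":[0,0,0],"claw":4.5}
    - {"xyz":[0,0,0],"twist":[0,0,0],"claw":4.5}
    - {"xyz":[0,0,0],"twist":[0,0,0],"claw":4.5}

```text
clock: 46.7
position: [0.593, -0.045, 0.1307]
tcp_rot: [0.998, 0.058, -0.002, 0.001]
ft_force: [-0.7, 0.6, -2.0]
gripper_width: 0.0529
```

```bash
python3 -c "
from h import *
st();plan([(.595,-.0443,.1147,.1164,2)])"
```

```text
t 46.7 pos [ 0.593  -0.045   0.1307] yaw 0.1155 tilt [-0.0036 -0.0023] F [-0.6981  0.5551 -1.9641] g 0.0529 q [-0.1318  0.1138  1.5119 -0.0028  1.5192  1.3237]
1 0.11 -0.03 0.80 | 0.001 0.002 -0.000 
2 0.11 -0.03 0.80 | 0.001 0.002 -0.000
```

jog_arm:
  deltas:
    - {"xyz":[0.1,-0.04,0.5],"twist":[0.001,0.002,0],"claw":4.5}
    - {"xyz":[0,-0.03,0.5],"twist":[0.001,0.002,0],"claw":4.5}
    - {"xyz":[0,0,0.4],"twist":[0,0,0],"claw":4.5}
    - {"xyz":[0,0,0.15],"twist":[0,0,0],"claw":4.5}
    - {"xyz":[0,0,0],"twist":[0,0,0],"claw":4.5}
    - {"xyz":[0,0,0],"twist":[0,0,0],"claw":4.5}
    - {"xyz":[0,0,0],"twist":[0,0,0],"claw":4.5}
    - {"xyz":[0,0,0],"twist":[0,0,0],"claw":4.5}
    - {"xyz":[0,0,0],"twist":[0,0,0],"claw":4.5}
    - {"xyz":[0,0,0],"twist":[0,0,0],"claw":4.5}

```text
clock: 47.7
position: [0.5946, -0.0443, 0.1155]
tcp_rot: [0.998, 0.058, 0.002, 0.0]
ft_force: [-0.2, -0.1, -2.5]
gripper_width: 0.053
```

```bash
python3 -c "
from h import *
st();plan([(.595,-.0443,.1135,.1164,1)])
im,d=get_image('side');cv2.imwrite('pics/s11.png',im)
from cmp import *
shift('pics/side0.png','pics/s11.png',(290,211,308,226),.08,'side')
shift('pics/side0.png','pics/s11.png',(288,210,303,240),.07,'side')
"
```

```text
t 47.7 pos [ 0.5946 -0.0443  0.1155] yaw 0.1155 tilt [ 0.0033 -0.    ] F [-0.1818 -0.0519 -2.5324] g 0.053 q [-0.1316  0.123   1.5295  0.0004  1.4859  1.3237]
1 0.03 0.00 0.20 | 0.000 -0.003 -0.001 
side (290, 211, 308, 226) px -2.75 -0.375 score 0.461 m [-0.0056  0.0027]
side (288, 210, 303, 240) px -1.25 0.125 score 0.527 m [-0.0028  0.    ]
```

jog_arm:
  deltas:
    - {"xyz":[0,0,0.15],"twist":[0,0,0],"claw":4.5}
    - {"xyz":[0,0,0.1],"twist":[0,0,0],"claw":4.5}
    - {"xyz":[0,0,0],"twist":[0,0,0],"claw":4.5}
    - {"xyz":[0,0,0],"twist":[0,0,0],"claw":5.4}
    - {"xyz":[0,0,0],"twist":[0,0,0],"claw":5.8}
    - {"xyz":[0,0,0],"twist":[0,0,0],"claw":6.4}
    - {"xyz":[0,0,0],"twist":[0,0,0],"claw":6.4}
    - {"xyz":[0,0,0],"twist":[0,0,0],"claw":6.4}
    - {"xyz":[0,0,0],"twist":[0,0,0],"claw":6.4}
    - {"xyz":[0,0,0],"twist":[0,0,0],"claw":6.4}

```text
clock: 48.75
position: [0.5957, -0.0445, 0.1152]
tcp_rot: [0.998, 0.058, 0.004, 0.001]
ft_force: [0.4, 0.0, 1.0]
gripper_width: 0.0638
```

jog_arm:
  deltas:
    - {"xyz":[0,0,-1],"twist":[0,0,0],"claw":6.4}
    - {"xyz":[0,0,-2],"twist":[0,0,0],"claw":6.4}
    - {"xyz":[0,0,-2.5],"twist":[0,0,0],"claw":6.4}
    - {"xyz":[0,0,-2],"twist":[0,0,0],"claw":6.4}
    - {"xyz":[-1.2,1.6,-0.5],"twist":[0,0,0],"claw":6.4}
    - {"xyz":[-2,2.8,0],"twist":[0,0,0],"claw":6.4}
    - {"xyz":[-2.5,3.5,0],"twist":[0,0,0],"claw":6.4}
    - {"xyz":[-2.5,3.5,0],"twist":[0,0,0],"claw":6.4}
    - {"xyz":[-2.5,3.5,0],"twist":[0,0,0],"claw":6.4}
    - {"xyz":[-2.5,3.5,0],"twist":[0,0,0],"claw":6.4}

```text
clock: 49.75
position: [0.4848, -0.2442, 0.2058]
tcp_rot: [0.998, 0.063, 0.008, 0.002]
ft_force: [0.4, -0.1, 0.7]
gripper_width: 0.0638
```

```bash
python3 -c "
from h import *
st();plan([(.4100,-.3545,.19,.119,6)])
im,d=get_image('side');cv2.imwrite('pics/s12.png',im)
from cmp import *
shift('pics/side0.png','pics/s12.png',(290,211,308,226),.08,'side')
shift('pics/side0.png','pics/s12.png',(284,208,312,229),.08,'side')
shift('pics/side0.png','pics/s12.png',(276,186,296,210),.08,'side')
a=cv2.imread('pics/side0.png')
x=np.hstack([i[180:300,240:395] for i in(a,im)]);cv2.imwrite('pics/c12.png',cv2.resize(x,None,fx=2.5,fy=2.5))
"
```

```text
t 49.75 pos [ 0.4848 -0.2442  0.2058] yaw 0.1259 tilt [ 0.0152 -0.0022] F [ 0.4125 -0.1192  0.6672] g 0.0638 q [-0.5322 -0.071   1.565   0.0058  1.6334  0.9131]
1 -1.47 1.67 0.25 | 0.001 -0.002 0.001 
2 -1.47 1.67 0.25 | 0.001 -0.002 0.001 
3 -1.47 1.67 0.25 | 0.001 -0.002 0.001 
4 -1.46 1.67 0.26 | 0.001 -0.002 0.001 
5 -1.46 1.67 0.26 | 0.001 -0.002 0.001 
6 -1.46 1.67 0.26 | 0.001 -0.002 0.001 
side (290, 211, 308, 226) px -1.25 0.125 score 0.936 m [-0.0028  0.    ]
side (284, 208, 312, 229) px -3.0 0.0 score 0.554 m [-0.0064  0.0013]
side (276, 186, 296, 210) px 1.375 -0.125 score 0.952 m [ 0.0033 -0.    ]
```

View pics/c12.png

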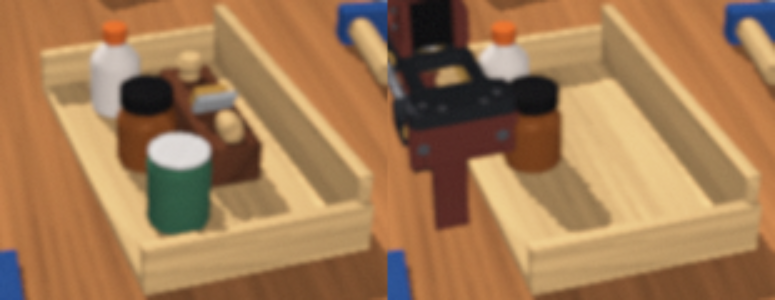

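jog_arm:
  deltas:
    - {"xyz":[-1.7,1.9,0],"twist":[0.001,-0.003,0.002],"claw":6.6}
    - {"xyz":[-1.7,1.9,0.1],"twist":[0.001,-0.003,0.002],"claw":6.6}
    - {"xyz":[-1.6,1.8,0.2],"twist":[0.001,-0.003,0],"claw":6.6}
    - {"xyz":[-1.3,1.5,0.3],"twist":[0.001,-0.003,0],"claw":6.6}
    - {"xyz":[-0.9,1.0,0.3],"twist":[0,0,0],"claw":6.6}
    - {"xyz":[-0.4,0.5,0.3],"twist":[0,0,0],"claw":6.6}
    - {"xyz":[0,0,0],"twist":[0,0,0],"claw":6.6}
    - {"xyz":[0,0,0],"twist":[0,0,0],"claw":6.6}
    - {"xyz":[0,0,0],"twist":[0,0,0],"claw":6.6}
    - {"xyz":[0,0,0],"twist":[0,0,0],"claw":6.6}

```text
clock: 50.8
position: [0.4143, -0.3482, 0.1996]
tcp_rot: [0.998, 0.057, 0.003, 0.004]
ft_force: [-0.1, 0.3, -0.8]
gripper_width: 0.0662
```

```bash
python3 -c "
from h import *
st();plan([(.4105,-.3548,.115,.119,6)])
from cmp import *
im,d=get_image('side');cv2.imwrite('pics/s13.png',im);np.save('s13.npy',d)
from scipy.optimize import least_squares
for f in('side0.npy','s13.npy'):
  w=cloud('side',np.load(f)).reshape(-1,3)
  for nm,c0,r,zs in(('jar',(.595,-.0445),.027,(.02,.055)),('glue',(.584,.049),.024,(.02,.06)),('tin',(.4105,-.3548),.027,(.03,.075))):
    P=w[(np.hypot(w[:,0]-c0[0],w[:,1]-c0[1])<r+.008)&(w[:,2]>zs[0])&(w[:,2]<zs[1])]
    if len(P)<20: continue
    s=least_squares(lambda x:np.hypot(P[:,0]-x[0],P[:,1]-x[1])-r,c0,loss='soft_l1',f_scale=.002);print(f,nm,s.x,len(P))
a=cv2.imread('pics/side0.png')
x=np.hstack([i[180:250,260:330] for i in(a,im)]);cv2.imwrite('pics/c13.png',cv2.resize(x,None,fx=5.5,fy=5.5,interpolation=cv2.INTER_CUBIC))
"
```

```text
t 50.8 pos [ 0.4143 -0.3482  0.1996] yaw 0.1132 tilt [ 0.0064 -0.0069] F [-0.0572  0.3162 -0.7597] g 0.0662 q [-0.7615 -0.0701  1.5751 -0.0006  1.6271  0.6961]
1 -0.08 0.09 1.41 | 0.001 -0.001 -0.001 
2 -0.08 0.09 1.41 | 0.001 -0.001 -0.001 
3 -0.08 0.10 1.41 | 0.001 -0.001 -0.001 
4 -0.08 0.10 1.41 | 0.001 -0.001 -0.001 
5 -0.08 0.10 1.41 | 0.001 -0.001 -0.001 
6 -0.08 0.10 1.41 | 0.001 -0.001 -0.001 
side0.npy jar [ 0.5968 -0.0451] 204
side0.npy glue [0.5857 0.0499] 192
s13.npy jar [ 0.5954 -0.0449] 321
s13.npy glue [0.587  0.0491] 178
s13.npy tin [ 0.4111 -0.3552] 754
```

View pics/c13.png

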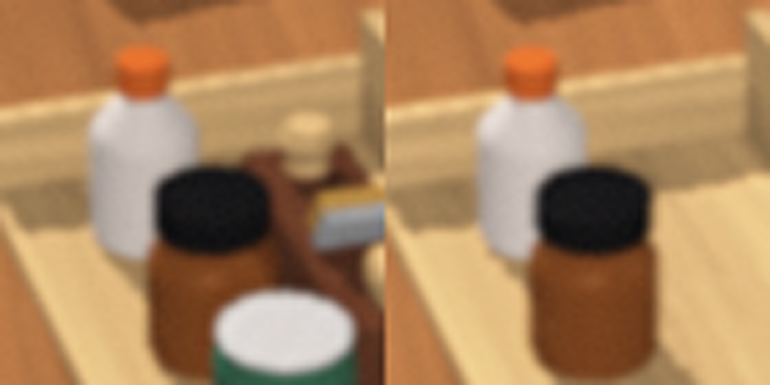

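jog_arm:
  deltas:
    - {"xyz":[-0.2,0.35,0],"twist":[0.002,-0.003,-0.003],"claw":6.6}
    - {"xyz":[-0.2,0.3,0.5],"twist":[0.002,-0.003,-0.003],"claw":6.6}
    - {"xyz":[0,0,1.3],"twist":[0,0,0],"claw":6.6}
    - {"xyz":[0,0,1.4],"twist":[0,0,0],"claw":6.6}
    - {"xyz":[0,0,1.4],"twist":[0,0,0],"claw":6.6}
    - {"xyz":[0,0,1.2],"twist":[0,0,0],"claw":6.6}
    - {"xyz":[0,0,0.8],"twist":[0,0,0],"claw":6.6}
    - {"xyz":[0,0,0.2],"twist":[0,0,0],"claw":6.6}
    - {"xyz":[0,0,0],"twist":[0,0,0],"claw":6.6}
    - {"xyz":[0,0,0],"twist":[0,0,0],"claw":6.6}

```text
clock: 51.85
position: [0.4104, -0.3545, 0.123]
tcp_rot: [0.998, 0.06, -0.002, 0.0]
ft_force: [0.6, 0.6, 0.2]
gripper_width: 0.0659
```

```bash
python3 -c "
from h import *
st();plan([(.4105,-.3550,.115,.119,1)])"
```

```text
t 51.85 pos [ 0.4104 -0.3545  0.123 ] yaw 0.121 tilt [-0.0034 -0.0003] F [0.5789 0.5598 0.2341] g 0.0659 q [-0.7738 -0.0217  1.6654 -0.0026  1.5     0.6762]
1 0.00 0.05 0.80 | -0.000 0.003 0.002
```

jog_arm:
  deltas:
    - {"xyz":[0,0,0.4],"twist":[0,0.002,0.002],"claw":6.6}
    - {"xyz":[0,0,0.3],"twist":[0,0,0],"claw":6.6}
    - {"xyz":[0,0,0],"twist":[0,0,0],"claw":6.2}
    - {"xyz":[0,0,0],"twist":[0,0,0],"claw":5.8}
    - {"xyz":[0,0,0],"twist":[0,0,0],"claw":5.4}
    - {"xyz":[0,0,0],"twist":[0,0,0],"claw":5}
    - {"xyz":[0,0,0],"twist":[0,0,0],"claw":4.5}
    - {"xyz":[0,0,0],"twist":[0,0,0],"claw":4.5}
    - {"xyz":[0,0,0],"twist":[0,0,0],"claw":4.5}
    - {"xyz":[0,0,0],"twist":[0,0,0],"claw":4.5}

```text
clock: 52.85
position: [0.4112, -0.3551, 0.1176]
tcp_rot: [0.998, 0.059, 0.001, 0.001]
ft_force: [-0.9, -0.1, -1.4]
gripper_width: 0.0534
```

```bash
python3 -c "
from h import *
st()"
```

```text
t 52.85 pos [ 0.4112 -0.3551  0.1176] yaw 0.1189 tilt [ 0.0015 -0.0027] F [-0.9058 -0.0856 -1.3707] g 0.0534 q [-0.7746 -0.0191  1.6727 -0.0009  1.485   0.6774]
```

jog_arm:
  deltas:
    - {"xyz":[0,0,-1],"twist":[0,0,0],"claw":4.5}
    - {"xyz":[0,0,-2.5],"twist":[0,0,0],"claw":4.5}
    - {"xyz":[0,0,-2.5],"twist":[0,0,0],"claw":4.5}
    - {"xyz":[2,-1.8,-0.5],"twist":[0,0,0],"claw":4.5}
    - {"xyz":[3,-2.7,0],"twist":[0,0,0],"claw":4.5}
    - {"xyz":[3.2,-2.9,0],"twist":[0,0,0],"claw":4.5}
    - {"xyz":[3.2,-2.9,0],"twist":[0,0,0],"claw":4.5}
    - {"xyz":[3.2,-2.9,0],"twist":[0,0,0],"claw":4.5}
    - {"xyz":[2.5,-2.2,0],"twist":[0,0,0],"claw":4.5}
    - {"xyz":[1.3,-1.1,0],"twist":[0,0,0],"claw":4.5}

```text
clock: 53.85
position: [0.578, -0.1647, 0.1882]
tcp_rot: [0.998, 0.056, 0.0, 0.001]
ft_force: [0.1, 0.3, -2.9]
gripper_width: 0.0533
```

```bash
python3 -c "
from h import *
st();plan([(.6037,-.1378,.15,.1186,4)])"
```

```text
t 53.85 pos [ 0.578  -0.1647  0.1882] yaw 0.1115 tilt [ 0.0003 -0.0017] F [ 0.1349  0.2623 -2.9018] g 0.0533 q [-0.3335  0.1004  1.4231 -0.0015  1.6172  1.1257]
1 0.71 -0.60 0.95 | 0.000 -0.000 -0.002 
2 0.72 -0.60 0.95 | 0.000 -0.000 -0.002 
3 0.72 -0.59 0.95 | 0.000 -0.000 -0.002 
4 0.72 -0.59 0.95 | 0.000 -0.000 -0.002
```

jog_arm:
  deltas:
    - {"xyz":[0.8,-0.7,0.3],"twist":[0,0,-0.003],"claw":4.5}
    - {"xyz":[0.7,-0.6,0.8],"twist":[0,0,-0.002],"claw":4.5}
    - {"xyz":[0.6,-0.5,0.8],"twist":[0,0,-0.002],"claw":4.5}
    - {"xyz":[0.5,-0.4,0.8],"twist":[0,0,0],"claw":4.5}
    - {"xyz":[0.2,-0.1,0.8],"twist":[0,0,0],"claw":4.5}
    - {"xyz":[0,0,0.8],"twist":[0,0,0],"claw":4.5}
    - {"xyz":[0,0,0.5],"twist":[0,0,0],"claw":4.5}
    - {"xyz":[0,0,0.1],"twist":[0,0,0],"claw":4.5}
    - {"xyz":[0,0,0],"twist":[0,0,0],"claw":4.5}
    - {"xyz":[0,0,0],"twist":[0,0,0],"claw":4.5}

```text
clock: 54.85
position: [0.6032, -0.1384, 0.1334]
tcp_rot: [0.998, 0.059, -0.002, 0.001]
ft_force: [-0.3, 0.4, -2.4]
gripper_width: 0.0531
```

```bash
python3 -c "
from h import *
st();plan([(.6043,-.1378,.117,.1186,2)])"
```

```text
t 54.85 pos [ 0.6032 -0.1384  0.1334] yaw 0.1176 tilt [-0.0043 -0.0017] F [-0.2645  0.4257 -2.4329] g 0.0531 q [-0.2793  0.1761  1.4386 -0.0028  1.5306  1.1741]
1 0.06 -0.02 0.82 | 0.001 0.002 -0.001 
2 0.06 -0.02 0.82 | 0.001 0.002 -0.001
```

jog_arm:
  deltas:
    - {"xyz":[0.04,-0.03,0.5],"twist":[0.001,0.002,0],"claw":4.5}
    - {"xyz":[0,-0.02,0.5],"twist":[0.001,0.002,0],"claw":4.5}
    - {"xyz":[0,0,0.4],"twist":[0,0,0],"claw":4.5}
    - {"xyz":[0,0,0.15],"twist":[0,0,0],"claw":4.5}
    - {"xyz":[0,0,0],"twist":[0,0,0],"claw":4.5}
    - {"xyz":[0,0,0],"twist":[0,0,0],"claw":4.5}
    - {"xyz":[0,0,0],"twist":[0,0,0],"claw":4.5}
    - {"xyz":[0,0,0],"twist":[0,0,0],"claw":4.5}
    - {"xyz":[0,0,0],"twist":[0,0,0],"claw":4.5}
    - {"xyz":[0,0,0],"twist":[0,0,0],"claw":4.5}

```text
clock: 55.85
position: [0.6041, -0.1381, 0.1183]
tcp_rot: [0.998, 0.059, 0.001, -0.0]
ft_force: [0.5, 0.6, -1.4]
gripper_width: 0.0534
```

```bash
python3 -c "
from h import *
st();plan([(.6043,-.1378,.1156,.1186,2)])"
```

```text
t 55.85 pos [ 0.6041 -0.1381  0.1183] yaw 0.1175 tilt [0.0025 0.0002] F [ 0.4764  0.6158 -1.3687] g 0.0534 q [-0.28    0.183   1.4582  0.0009  1.498   1.1733]
1 0.01 -0.01 0.13 | 0.000 -0.001 -0.001 
2 0.01 -0.01 0.13 | 0.000 -0.001 -0.001
```

jog_arm:
  deltas:
    - {"xyz":[0,0,0.15],"twist":[0,0,0],"claw":4.5}
    - {"xyz":[0,0,0.15],"twist":[0,0,0],"claw":4.5}
    - {"xyz":[0,0,0.05],"twist":[0,0,0],"claw":4.5}
    - {"xyz":[0,0,0],"twist":[0,0,0],"claw":5.4}
    - {"xyz":[0,0,0],"twist":[0,0,0],"claw":5.8}
    - {"xyz":[0,0,0],"twist":[0,0,0],"claw":6.4}
    - {"xyz":[0,0,0],"twist":[0,0,0],"claw":6.4}
    - {"xyz":[0,0,0],"twist":[0,0,0],"claw":6.4}
    - {"xyz":[0,0,0],"twist":[0,0,0],"claw":6.4}
    - {"xyz":[0,0,0],"twist":[0,0,0],"claw":6.4}

```text
clock: 56.85
position: [0.6052, -0.1384, 0.1169]
tcp_rot: [0.998, 0.059, 0.003, 0.001]
ft_force: [-1.0, 0.6, 0.0]
gripper_width: 0.0642
```

jog_arm:
  deltas:
    - {"xyz":[0,0,-1],"twist":[0,0,0],"claw":6.4}
    - {"xyz":[0,0,-2],"twist":[0,0,0],"claw":6.4}
    - {"xyz":[0,0,-2.5],"twist":[0,0,0],"claw":6.4}
    - {"xyz":[0,0,-2.5],"twist":[0,0,0],"claw":6.4}
    - {"xyz":[-1.4,1.2,-1.5],"twist":[0,0,0],"claw":6.4}
    - {"xyz":[-2.8,2.4,0],"twist":[0,0,0],"claw":6.4}
    - {"xyz":[-3.5,3,0],"twist":[0,0,0],"claw":6.4}
    - {"xyz":[-3.5,3,0],"twist":[0,0,0],"claw":6.4}
    - {"xyz":[-3.5,3,0],"twist":[0,0,0],"claw":6.4}
    - {"xyz":[-3.5,3,0],"twist":[0,0,0],"claw":6.4}

```text
clock: 57.85
position: [0.4358, -0.3195, 0.2196]
tcp_rot: [0.998, 0.063, 0.004, 0.002]
ft_force: [0.1, -0.3, -0.7]
gripper_width: 0.0643
```

jog_arm:
  deltas:
    - {"xyz":[-3,3.5,0],"twist":[0,0,0],"claw":6.4}
    - {"xyz":[-2.5,3.5,0],"twist":[0,0,0],"claw":6.4}
    - {"xyz":[-2,3,0],"twist":[0,0,0],"claw":6.4}
    - {"xyz":[-1.5,3,0],"twist":[0,0,0],"claw":6.4}
    - {"xyz":[-1,2.5,0],"twist":[0,0,0],"claw":6.4}
    - {"xyz":[-0.5,1,0],"twist":[0,0,0],"claw":6.4}
    - {"xyz":[0,0,0],"twist":[0,0,0],"claw":6.4}
    - {"xyz":[0,0,0],"twist":[0,0,0],"claw":6.4}
    - {"xyz":[0,0,0],"twist":[0,0,0],"claw":6.4}
    - {"xyz":[0,0,0],"twist":[0,0,0],"claw":6.4}

```text
clock: 58.85
position: [0.3346, -0.506, 0.2236]
tcp_rot: [0.998, 0.058, 0.003, 0.004]
ft_force: [0.5, 0.7, 0.4]
gripper_width: 0.0638
```

```bash
cat > fin.py <<'E'
from h import *
from scipy.optimize import least_squares
import sys
t=sys.argv[1]
st()
for c in('side','top'):
  im,d=get_image(c);cv2.imwrite(f'pics/{c}{t}.png',im);np.save(f'{c}{t}.npy',d)
  for f in(f'{c}0.npy',f'{c}{t}.npy'):
    D=np.load(f);W=cloud(c,D);w=W.reshape(-1,3)
    for nm,c0,r,zs in(('jar',(.595,-.0445),.027,(.02,.055)),('glue',(.584,.049),.024,(.02,.06)),('tin',(.604,-.138),.027,(.03,.075))):
      P=w[(np.hypot(w[:,0]-c0[0],w[:,1]-c0[1])<r+.006)&(w[:,2]>zs[0])&(w[:,2]<zs[1])]
      s=least_squares(lambda x:np.hypot(P[:,0]-x[0],P[:,1]-x[1])-r,c0,loss='soft_l1',f_scale=.002);print(f,nm,s.x,len(P),'top',np.nanmax(w[np.hypot(w[:,0]-c0[0],w[:,1]-c0[1])<.015,2]))
a=cv2.imread('pics/top0.png')
x=np.hstack([cv2.imread(p)[110:225,215:380] for p in('pics/top0.png',f'pics/top{t}.png')]);cv2.imwrite(f'pics/ct{t}.png',cv2.resize(x,None,fx=2.4,fy=2.4,interpolation=cv2.INTER_CUBIC))
x=np.hstack([cv2.imread(p)[180:300,250:395] for p in('pics/side0.png',f'pics/side{t}.png')]);cv2.imwrite(f'pics/cs{t}.png',cv2.resize(x,None,fx=2.7,fy=2.7,interpolation=cv2.INTER_CUBIC))
E
python3 fin.py 20
```

```text
t 58.85 pos [ 0.3346 -0.506   0.2236] yaw 0.1162 tilt [ 0.0071 -0.0074] F [0.4637 0.7147 0.3697] g 0.0638 q [-1.0436  0.1     1.3609  0.0024  1.6707  0.4113]
side0.npy jar [ 0.5968 -0.0451] 204 top 0.08699798732254593
side0.npy glue [0.5857 0.0499] 192 top 0.09937099706968855
side0.npy tin [ 0.605 -0.138] 505 top 0.08170515194273031
side20.npy jar [ 0.5954 -0.0447] 221 top 0.08674281254156979
side20.npy glue [0.5869 0.0491] 180 top 0.09901749502853263
side20.npy tin [ 0.6051 -0.1383] 499 top 0.08186263899827728
top0.npy jar [ 0.5945 -0.0431] 85 top 0.0887882490870977
top0.npy glue [0.5833 0.0521] 75 top 0.10216618913778985
top0.npy tin [ 0.6036 -0.1368] 147 top 0.08349734609739035
top20.npy jar [ 0.5935 -0.0429] 87 top 0.08810112177024887
top20.npy glue [0.5845 0.0512] 76 top 0.10072013170661309
top20.npy tin [ 0.6036 -0.137 ] 141 top 0.08328307537605584
```

View pics/side20.png

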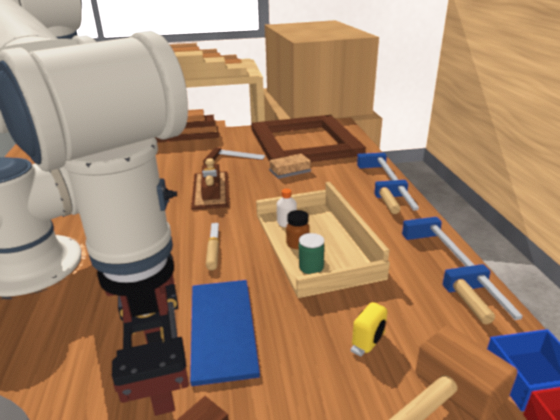

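View pics/top20.png

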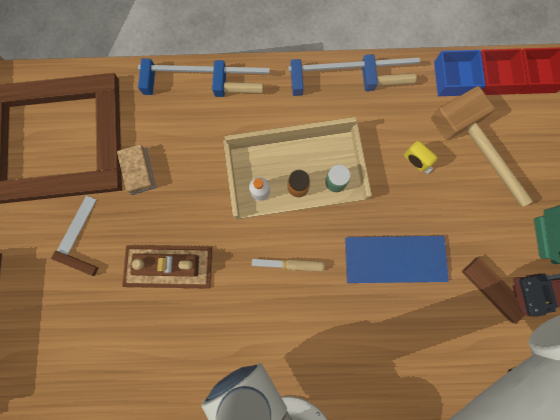

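View pics/ct20.png

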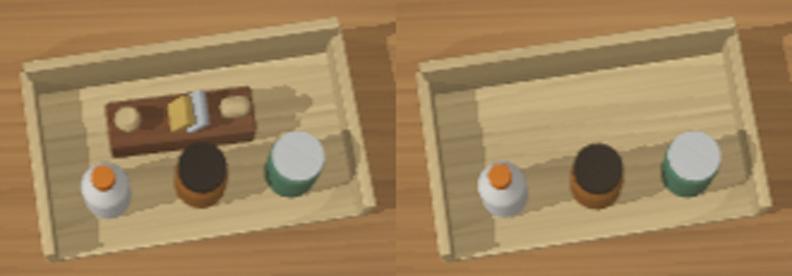

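```bash
python3 -c "
from h import *
from cmp import *
shift('pics/top0.png','pics/top20.png',(245,255,330,277),.02,'top')
shift('pics/top0.png','pics/top20.png',(398,138,442,178),.05,'top')
d=np.load('top20.npy');w=cloud('top',d);m=np.zeros(d.shape,bool);m[238:295,115:220]=1
for a,b in((.04,1),(.006,1)):
  P=w[m&(w[...,2]>a)&(w[...,2]<b)];print(cv2.minAreaRect((P[:,:2]*1000).astype(np.float32)))
print(job_done())"
```

```text
top (245, 255, 330, 277) px 0.0 0.0 score 1.0 m [0. 0.]
top (398, 138, 442, 178) px 0.0 0.0 score 1.0 m [0. 0.]
((408.81256103515625, 275.8753662109375), (149.9337921142578, 50.057498931884766), 87.47750854492188)
((406.09820556640625, 277.9363708496094), (210.58004760742188, 99.89618682861328), 87.47327423095703)
the job is handed in; nothing more can be done
None
```

The job is done and handed in at about 59 s of the 139 s allowed. I moved the tin, jar and bottle onto the blue board, laid the plane on the cork rest, then stood the bottle, jar and tin back in the till.

**Last checks (cameras, before against after):**
- **Tin:** back within about 0.3 mm of where it started.
- **Jar:** about 1.0–1.5 mm off.
- **Bottle:** about 1.5 mm off.
- **Standing:** all three are upright.
- **Plane:** about 3.4 mm off the rest's centre (2.7 mm in x, 2.1 mm in y) by the overhead depth view. It is parallel to the rest within 0.1°.
- **Chisel and tape measure:** no shift in the overhead picture.
- **Arm:** standing clear of everything, and the highest force reading I saw was about 6 N, the plane's weight.

**Disagreements:**
- The two cameras differed by about 2–3 mm in absolute position, so I averaged them.
- During the jar's first approach the gripper was 9 mm off sideways and a finger may have brushed the jar. I saw no effect in the forces or the final pose.
- Template-match shift checks taken while the gripper covered the jar and bottle gave unreliable values of up to 6 mm. The clear-view checks above replaced them.

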